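# Press a reducing sleeve home in the incubator block and stand a tube in it

### The job

The tube block of the small incubator has one wide bore still empty. Take the loose steel reducing sleeve from the bench and press it steadily into that bore, never ramming it, until its collar sits fully home and flush on the block; then take the tube that stands by itself at one end of the rack and stand it in the fitted sleeve. Let go of everything and leave the other things where they are.

Things in the scene. Friction and masses are not known exactly. Their poses are not given: they have to be found in the camera images.
- incubator: small bench incubator that stands fast: light grey housing 150 x 150 mm, 50 mm high, with a sloped front panel (display, keys, knob) facing its own -x. Origin: centre of its underside, on the bench. An aluminium tube block 74 mm (x) by 116 mm (y) rises from it; the block's flat top is 66 mm above the bench, 16 mm above the housing.
- block_top (a point): centre of the block's top face, z up, x and y as the incubator's. Two wide bores lie 34 mm to its +y and -y side, three narrow ones between them. The -y bore holds a seated sleeve and a tube that rises 48 mm above the block; the +y one is empty. The block floats on springs: it sinks a few millimetres under a push (hard stop 6 mm down) and comes back up when let go.
- bore_mouth (a point): centre of the empty wide bore's mouth, in the plane of the block's top, axes as block_top (given for the unloaded block). Bore 29.4 mm wide, 1.5 mm chamfer, 54 mm deep. Four leaf springs in its wall, 17 to 35 mm down, stand 1 mm into the sleeve's way: it enters freely for 15 to 20 mm, then needs a push of 8 to 15 N until its collar lands on the block.
- sleeve: loose steel sleeve, upright on the bench, 56 mm high, about 0.09 kg. Origin: centre of its lower end, z along its axis. Lower 40 mm: 28 mm wide, tapering to 24 mm over the lowest 8 mm. Above that a grooved collar 40 mm wide, 16 mm high; its underside, 40 mm above the origin, is the shoulder that lands on the block. A 15 mm hole goes through, flared to 20 mm over the top 3 mm.
- rack: moulded tube rack 86 x 225 mm, 55 mm high, standing fast; origin: centre of its underside, y along its length. Two rows of seven openings; three tubes stand at its -y end, one by itself at the +y end.
- tube: the plastic tube by itself at the rack's +y end, 86 mm high: lower 50 mm about 13 mm wide, upper 34 mm a ribbed barrel 16 mm wide (grip there; it rises above the rack), whose lower edge, 52 mm up, comes to rest in the sleeve's flare. Origin: centre of its lower end, z to its mouth; 4 mm above the bench in the rack, about 1 mm above the sleeve's origin when seated in the sleeve.
- dish: bystander: clear petri dish 62 mm wide, 13 mm high, origin under its centre
- small_bottle: bystander: white plastic bottle 35 mm wide, 74 mm high, origin under its centre
- bench_timer: bystander: bench timer 58 x 66 x 18 mm lying on its back, origin under its centre
Not all that is in view belongs to the job. What is shaped like the sleeve but blue or orange is not meant.

How it is judged (in metres and radians):
On the way:
1. the sleeve is pressed home in the empty bore, collar flush on the block, and let go (z of sleeve in the frame of bore_mouth below -0.0385 m and horizontal distance between sleeve and bore_mouth below 0.003 m and angle between the z axis of sleeve and the z axis of bore_mouth, either way round below 0.04 rad and contact force between the fingers and sleeve below 0.5 N), for 0.2 s.
At the end, for the whole second after the job is handed in: the sleeve stands in the empty wide bore with its collar within 1.5 mm of the block's top, centred within 3 mm and square within 0.04 rad; the tube stands in the sleeve, down on its flared mouth (tube's end within 8 mm of the sleeve's lower end), upright and at rest; nothing is held (z of sleeve in the frame of bore_mouth below -0.0385 m and horizontal distance between sleeve and bore_mouth below 0.003 m and angle between the z axis of sleeve and the z axis of bore_mouth, either way round below 0.04 rad and z of tube in the frame of sleeve between -0.006 and 0.008 m and horizontal distance between tube and sleeve below 0.004 m and angle between tube's own z axis and vertical below 0.12 rad and linear speed of tube below 0.02 m/s); the robot touches nothing.
It fails at once if the sleeve is rammed: its contact forces on the incubator (push and grip of the leaf springs added up) pass 60 N (contact force between sleeve and incubator above 60 N).
It fails at once if a bystander (dish, small bottle or timer) is shifted by more than 30 mm (distance of any of dish, small_bottle, bench_timer from where it was at the start of the episode above 0.03 m).
It also fails if it takes over 67 s, if anything falls off the work surface, if the arm or the gripper's body presses on something with over 40 N, if the wrist force passes 120 N, or if a joint passes its speed limit or range.

### The arm

A 6-joint arm with a two-finger parallel gripper is mounted at the origin on a cart in front of the work surface, level with it; the furniture and walls round the work are solid. World frame = base frame: x ahead of the robot, y to its left, z up, the work surface at z = 0. Lengths are in mm, angles in rad, forces in N, time in s.
With the tool pointing down it reaches from about 300 to 775 mm from the base axis. Payload 14.6 kg.
Tool frame: the origin (TCP) lies midway between the tips of the shut fingers; the grasp point (between the pads) lies 19 mm behind it; z points along the fingers, y is the line along which they close (so a half turn about z gives the same grasp; the last joint's range is limited). The gripper opens to 94 mm and grips with 3 to 60 N. Pads are 16 mm wide; open, the fingers measure 119 mm over their backs; the gripper's body (75 mm by 177 mm) begins 78 mm behind the grasp point.
Start: joints at [1.051, 0.3, 1.521, -0, 1.321, -0.067], TCP at [240.613, 494.565, 205.446] pointing down, gripper open.
Joint ranges: [-3.03, 3.03], [-0.79, 2.21], [0.23, 2.52], [-1.04, 4.18], [0, 3.07], [-2.55, 2.55]. Speed limits (rad/s): [2.22, 2.22, 2.57, 3.14, 3.14, 3.14].

### API

Orientations are given as [roll, pitch, yaw] about the fixed x, y, z axes, in that order (R = Rz(yaw) Ry(pitch) Rx(roll)).
In Python, from cell import * gives the robot as it stands. The module is installed in compiled form; this text tells all that it offers.
- The arm moves only by the tool servo_tool, never from a script. Its argument "motion" is a list of rows, each an object of numbers: "wx", "wy", "wz": the turn, a rotation vector about the tool's x, y, z in units of 2 rad (1.0 is 2 rad); "dx", "dy", "dz": the shift along the tool's x, y, z in units of 10 cm (1.0 is 10 cm); "fingers": the closure, from -1 (fully open) to 1 (shut). In form: [{"wx": .., "wy": .., "wz": .., "dx": .., "dy": .., "dz": .., "fingers": ..}, ...]. A call has 1 to 10 rows; each row is the pose to reach, as a shift and turn from the pose commanded when the call began, along the tool's axes at that moment; what a row does not reach only later rows make up. A row lasts 1/10 s, in which the tool goes at most 50 mm and 8.59 degrees, less where a joint would pass 70% of its speed; a pose out of reach is approached as far as the arm can. A call with a number of a shift or a turn outside -1 to 1 is refused whole. A call with a gripper value outside its range is refused whole. The fingers move at their own pace and stop on an object; "newtons" is the grip in N (left out, the last holds). Time passes only in rows, so rows that repeat a pose let the fingers close. It gives the time, the measured TCP pose, the force, the opening and the grip force at its end, in the units of the state.
- read_state(): the state, without advancing time (a new reading comes with each control period).
- camera(name): name is "scene" or "top" or "wrist"; returns a dict with "image" (384x512x3 uint8, red, green, blue), "fx", "fy", "cx", "cy" (pixels), "R" (3x3) and "t" (3): a world point X has camera coordinates R X + t. Camera axes: x right, y down, z forward; pixel columns grow to the right and rows downward; lengths in mm; the calibration is good to about 2 mm. A picture is of the moment at which its call begins. There is no depth.
- sign_off(): hands the job in; it is judged then, once.
Trained networks look in a picture, given as the dict that the camera call returned (one of the last four; its "shot" number tells which), for a name from the list of things; names that differ only in an ending like _2 or _b are one class to them, and where a whole thing is asked for, a point or a joint stands for the part that bears it (a point fixed in the world has none). Each returns a list of dicts, best first, with "conf" (0 to 1); they miss things now and then, are a little off and sometimes report something else, mostly with a low value. They report only what shows in the picture. A call takes as long as a camera call. They do not tell look-alikes from the thing itself.
- spot_in(query, picture): "location" ([column, row] in pixels, amid what is visible of it).
- trace(query, picture): "pixels" (384x512 bool, what is visible of it) and "location" ([column, row] in pixels, amid what is visible of it).
The state is a dict: "clock": time; "joints": joint angles; "qd": joint speeds; "effort": joint torques, N m; "eef_pos": TCP position; "eef_rot": TCP orientation; "wrist_force": force on the tool from outside, world axes, zero at the start; "moment": the same for the moment, N m; "finger_gap": finger opening in mm; "finger_force": force on a finger pad.
Only numpy, scipy, OpenCV 4.12 (cv2) and the standard library are available. Lean on these libraries where they do the work, as an engineer would, in place of code of your own. Each camera call takes 0.05 s, during which the arm holds its last target. There are 200 camera calls.

## Working session

There is one attempt and no reset: what is moved stays moved. The work goes in short steps, Python scripts to look and compute and a tool call to move; the robot and the scene stay as the last step left them, time stands still between calls to the robot, and variables do not carry over. Pictures are saved under pics/ and viewed, at most 10 in all, crops included, and the job is handed in when it is done.

Besides the shell and the picture viewer there is one more tool, called after "Emit:" in YAML: its name, and indented under it one key for each argument. servo_tool: Moves the arm, as the interface text tells. Its arguments: {"type":"object","properties":{"motion":{"type":"array","items":{"type":"object","properties":{"wx":{"type":"number"},"wy":{"type":"number"},"wz":{"type":"number"},"dx":{"type":"number"},"dy":{"type":"number"},"dz":{"type":"number"},"fingers":{"type":"number"}}}},"newtons":{"type":"number"}},"required":["motion"]}

```bash
mkdir -p pics; cat > h.py <<'E'
from cell import *
import numpy as np, cv2
def save(p,n): cv2.imwrite(f'pics/{n}.png',cv2.cvtColor(p['image'],cv2.COLOR_RGB2BGR))
def ray(p,uv):
    R=np.array(p['R']);t=np.array(p['t']).ravel()
    d=R.T@np.array([(uv[0]-p['cx'])/p['fx'],(uv[1]-p['cy'])/p['fy'],1.]); return -R.T@t,d/np.linalg.norm(d)
def atz(p,uv,z):
    c,d=ray(p,uv); return c+d*(z-c[2])/d[2]
def tri(rs):
    A=sum(np.eye(3)-np.outer(d,d) for c,d in rs); b=sum((np.eye(3)-np.outer(d,d))@c for c,d in rs); return np.linalg.solve(A,b)
def proj(p,X):
    q=np.array(p['R'])@np.array(X,float)+np.array(p['t']).ravel(); return np.array([p['fx']*q[0]/q[2]+p['cx'],p['fy']*q[1]/q[2]+p['cy']])
E
python3 - <<'E'
from h import *
np.set_printoptions(precision=1,suppress=True)
P={n:camera(n) for n in ('scene','top')}
print(read_state()['clock'])
for n,p in P.items():
    save(p,n+'0'); print(n,ray(p,(256,192)),p['fx'])
    for q in ['incubator','block_top','bore_mouth','sleeve','rack','tube','dish','small_bottle','bench_timer']:
        print(n,q,[(np.round(r['location']),round(r['conf'],2)) for r in spot_in(q,p)][:5])
a=np.hstack([cv2.imread('pics/scene0.png'),cv2.imread('pics/top0.png')])
cv2.imwrite('pics/both.png',cv2.resize(a,(800,300)))
E
```

```text
0.1
scene (array([    9.8, -1157.7,   498.6]), array([ 0.4,  0.8, -0.4])) 435.4605362432374
scene incubator [(array([287., 173.]), 0.97)]
scene block_top [(array([286., 172.]), 0.68)]
scene bore_mouth [(array([284., 174.]), 0.78), (array([335., 221.]), 0.35)]
scene sleeve [(array([194., 183.]), 0.8), (array([221., 172.]), 0.68), (array([217., 194.]), 0.58)]
scene rack [(array([333., 222.]), 0.74)]
scene tube [(array([329., 224.]), 0.62)]
scene dish [(array([288., 210.]), 0.86)]
scene small_bottle [(array([209., 166.]), 0.58), (array([330., 220.]), 0.5)]
scene bench_timer [(array([208., 244.]), 0.94), (array([207., 167.]), 0.63)]
top (array([ 429.5, -340.7,  906.2]), array([ 0.1,  0. , -1. ])) 347.25340615363217
top incubator [(array([215., 129.]), 0.88)]
top block_top [(array([214., 127.]), 0.7), (array([168., 197.]), 0.45)]
top bore_mouth [(array([213., 129.]), 0.6)]
top sleeve [(array([231., 217.]), 0.72), (array([202., 201.]), 0.63), (array([201., 231.]), 0.63)]
top rack [(array([324., 147.]), 0.74)]
top tube [(array([354., 175.]), 0.43)]
top dish [(array([276., 172.]), 0.79), (array([234., 219.]), 0.24)]
top small_bottle [(array([166., 202.]), 0.51)]
top bench_timer [(array([298., 256.]), 0.72)]
```

```bash
ls pics
```

```text
both.png
scene0.png
top0.png
```

```bash
python3 - <<'E'
import cv2
a=cv2.imread('pics/top0.png')[70:290,130:400]; cv2.imwrite('pics/topc.png',cv2.resize(a,(730,595),interpolation=cv2.INTER_CUBIC))
a=cv2.imread('pics/scene0.png')[120:270,170:370]; cv2.imwrite('pics/scenec.png',cv2.resize(a,(800,600),interpolation=cv2.INTER_CUBIC))
E
```

```text
(no output)
```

View pics/topc.png

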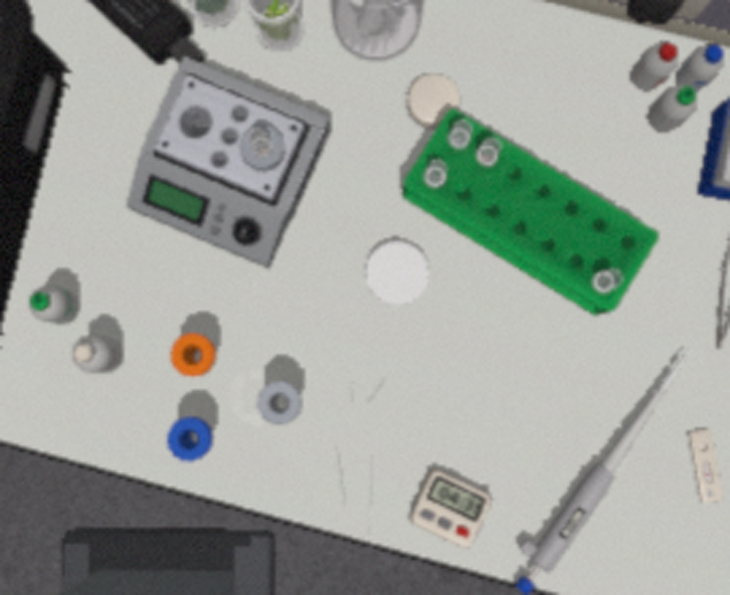

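View pics/scenec.png

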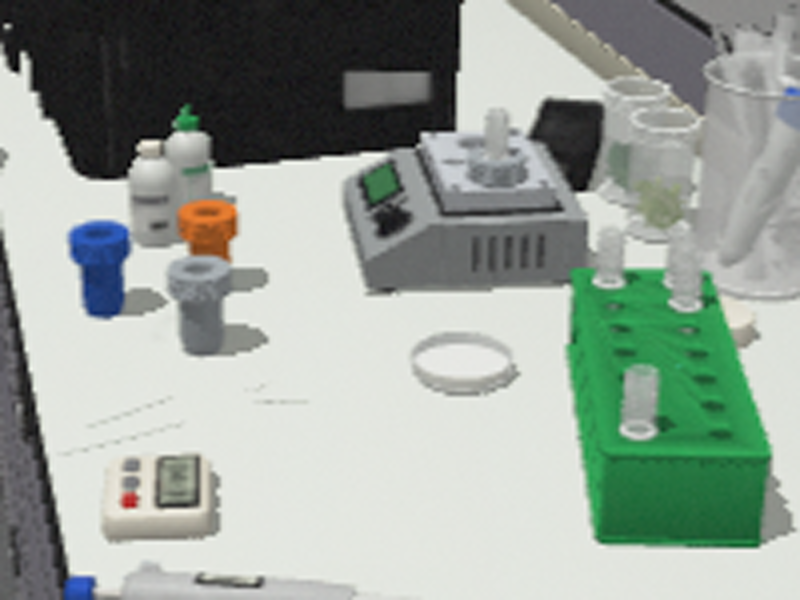

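The crops show three sleeve-shaped things in the top image: grey (231,217), orange (202,201) and blue (201,231). The grey one is the steel sleeve, because the other two are the wrong colour. The empty bore is at about (202,115), the seated sleeve at (228,124), and the lone tube at (354,174), at the rack's far end from the other three.

```bash
python3 - <<'E'
from h import *
np.set_printoptions(precision=1,suppress=True)
t=camera('top'); s=camera('scene')
print('sleeve top',atz(t,(233.2,218.7),56),'bore',atz(t,(202.1,114.7),66),'seated top',atz(t,(228,123.6),82),'tube top',atz(t,(353.7,173.9),90),'dish',atz(t,(277,170),8))
C=lambda u,v:(u/4+170,v/4+120)
print('sc: sleeve top',atz(s,C(199,268),56),'tube',atz(s,C(641,370),90),'seated tube top',atz(s,C(497,112),114))
print('tri sleeve top',tri([ray(t,(233.2,218.7)),ray(s,C(199,268))]),'tri tube top',tri([ray(t,(353.7,173.9)),ray(s,C(641,370))]))
# rack corners
for c in [(457,105),(658,234),(600,313),(403,185)]: print('rack',atz(t,(c[0]/2.704+130,c[1]/2.704+70),55))
w=camera('wrist'); save(w,'w0'); c,d=ray(w,(256,192)); print('wrist',c,d,w['fx'],'R',np.array(w['R']))
print({k:np.round(v,3) for k,v in read_state().items()})
E
```

```text
sleeve top [ 408.3 -263.5   56. ] bore [ 664.  -186.1   66. ] seated top [ 637.4 -252.    82. ] tube top [ 514.5 -549.4   90. ] dish [ 533.3 -372.4    8. ]
sc: sleeve top [ 408.4 -265.4   56. ] tube [ 517.7 -556.3   90. ] seated tube top [ 633.8 -253.5  114. ]
tri sleeve top [ 408.7 -263.6   55.3] tri tube top [ 517.4 -551.9   87.5]
rack [ 680.8 -425.8   55. ]
rack [ 560.8 -606.9   55. ]
rack [ 489.  -553.4   55. ]
rack [ 606.5 -376.    55. ]
wrist [178.5 523.8 384.7] [ 0.2 -0.1 -1. ] 344.08132783148767 R [[ 0.4  0.9 -0. ]
 [ 0.9 -0.4  0.2]
 [ 0.2 -0.1 -1. ]]
{'clock': np.float64(1.15), 'joints': array([ 1.1,  0.3,  1.5,  0. ,  1.3, -0.1]), 'qd': array([ 0.,  0., -0.,  0.,  0.,  0.]), 'effort': array([  0. , -53.2, -35.3,   0.1,   0. ,  -0. ]), 'eef_pos': array([240.6, 494.6, 205.4]), 'eef_rot': array([-3.1, -0. ,  2.7]), 'wrist_force': array([-1.1,  0.5,  0.4]), 'moment': array([ 0.,  0., -0.]), 'finger_force': np.float64(0.0), 'finger_gap': np.float64(93.862)}
```

Emit:
servo_tool:
  motion:
    - {"dx": -0.3,"dy": -0.3,"wz": 0.08}
    - {"dx": -0.6,"dy": -0.6,"wz": 0.15}
    - {"dx": -1,"dy": -1,"wz": 0.22}
    - {"dx": -1,"dy": -1,"wz": 0.3}
    - {"dx": -1,"dy": -1,"wz": 0.38}
    - {"dx": -1,"dy": -1,"wz": 0.45}
    - {"dx": -1,"dy": -1,"wz": 0.53}
    - {"dx": -1,"dy": -1,"wz": 0.6}
    - {"dx": -1,"dy": -1,"wz": 0.68}
    - {"dx": -1,"dy": -1,"wz": 0.75,"fingers": -0.4}

```text
schema error: expected keys wx, wy, wz, dx, dy, dz, fingers
```

Emit:
servo_tool:
  motion:
    - {"wx": 0,"wy": 0,"dz": 0,"dx": -0.4,"dy": -0.4,"wz": 0.08,"fingers": -0.4}
    - {"wx": 0,"wy": 0,"dz": 0,"dx": -0.8,"dy": -0.8,"wz": 0.15,"fingers": -0.4}
    - {"wx": 0,"wy": 0,"dz": 0,"dx": -1,"dy": -1,"wz": 0.25,"fingers": -0.4}
    - {"wx": 0,"wy": 0,"dz": 0,"dx": -1,"dy": -1,"wz": 0.75,"fingers": -0.4}
    - {"wx": 0,"wy": 0,"dz": 0,"dx": -1,"dy": -1,"wz": 0.75,"fingers": -0.4}
    - {"wx": 0,"wy": 0,"dz": 0,"dx": -1,"dy": -1,"wz": 0.75,"fingers": -0.4}
    - {"wx": 0,"wy": 0,"dz": 0,"dx": -1,"dy": -1,"wz": 0.75,"fingers": -0.4}
    - {"wx": 0,"wy": 0,"dz": 0,"dx": -1,"dy": -1,"wz": 0.75,"fingers": -0.4}
    - {"wx": 0,"wy": 0,"dz": 0,"dx": -1,"dy": -1,"wz": 0.75,"fingers": -0.4}
    - {"wx": 0,"wy": 0,"dz": 0,"dx": -1,"dy": -1,"wz": 0.75,"fingers": -0.4}

```text
clock: 2.15
eef_pos: [286.8, 360.9, 205.5]
eef_rot: [3.142, -0.0, 1.183]
wrist_force: [0.1, 0.7, -0.0]
finger_gap: 65.7
finger_force: 0.0
```

Emit:
servo_tool:
  motion:
    - {"wx": 0,"wy": 0,"wz": 0,"dz": 0,"dx": -0.4,"dy": 0.28,"fingers": -0.4}
    - {"wx": 0,"wy": 0,"wz": 0,"dz": 0,"dx": -0.8,"dy": 0.56,"fingers": -0.4}
    - {"wx": 0,"wy": 0,"wz": 0,"dz": 0,"dx": -1,"dy": 0.7,"fingers": -0.4}

```text
clock: 2.45
eef_pos: [314.5, 239.7, 205.5]
eef_rot: [3.141, 0.0, 1.188]
wrist_force: [0.1, 0.7, 0.0]
finger_gap: 65.8
finger_force: 0.0
```

Emit:
servo_tool:
  motion:
    - {"wx": 0,"wy": 0,"wz": 0,"dz": 0,"dx": -0.4,"dy": 0.28,"fingers": -0.4}
    - {"wx": 0,"wy": 0,"wz": 0,"dz": 0,"dx": -0.8,"dy": 0.56,"fingers": -0.4}
    - {"wx": 0,"wy": 0,"wz": 0,"dz": 0,"dx": -1,"dy": 0.7,"fingers": -0.4}

```text
clock: 2.75
eef_pos: [342.4, 120.6, 205.7]
eef_rot: [3.141, -0.0, 1.187]
wrist_force: [-0.2, 0.2, 0.2]
finger_gap: 65.7
finger_force: 0.0
```

Emit:
servo_tool:
  motion:
    - {"wx": 0,"wy": 0,"wz": 0,"dz": 0,"dx": -0.4,"dy": 0.28,"fingers": -0.4}
    - {"wx": 0,"wy": 0,"wz": 0,"dz": 0,"dx": -0.8,"dy": 0.56,"fingers": -0.4}
    - {"wx": 0,"wy": 0,"wz": 0,"dz": 0,"dx": -1,"dy": 0.7,"fingers": -0.4}

```text
clock: 3.05
eef_pos: [370.1, 1.5, 205.7]
eef_rot: [3.141, 0.0, 1.187]
wrist_force: [0.9, 0.1, 0.4]
finger_gap: 66.2
finger_force: 0.0
```

Emit:
servo_tool:
  motion:
    - {"wx": 0,"wy": 0,"wz": 0,"dz": 0,"dx": -0.4,"dy": 0.28,"fingers": -0.4}
    - {"wx": 0,"wy": 0,"wz": 0,"dz": 0,"dx": -0.8,"dy": 0.56,"fingers": -0.4}
    - {"wx": 0,"wy": 0,"wz": 0,"dz": 0,"dx": -1,"dy": 0.7,"fingers": -0.4}

```text
clock: 3.35
eef_pos: [397.7, -117.6, 205.5]
eef_rot: [3.141, 0.0, 1.187]
wrist_force: [0.7, 0.5, -0.1]
finger_gap: 65.8
finger_force: 0.0
```

Emit:
servo_tool:
  motion:
    - {"wx": 0,"wy": 0,"wz": 0,"dz": 0,"dx": -0.4,"dy": 0.28,"fingers": -0.4}
    - {"wx": 0,"wy": 0,"wz": 0,"dz": 0,"dx": -0.8,"dy": 0.56,"fingers": -0.4}
    - {"wx": 0,"wy": 0,"wz": 0,"dz": 0,"dx": -1,"dy": 0.7,"fingers": -0.4}
    - {"wx": 0,"wy": 0,"wz": 0,"dz": 0,"dx": -1,"dy": 0.7,"fingers": -0.4}
    - {"wx": 0,"wy": 0,"wz": 0,"dz": 0,"dx": -1,"dy": 0.7,"fingers": -0.4}

```text
clock: 3.85
eef_pos: [425.0, -233.5, 205.2]
eef_rot: [-3.141, -0.0, 1.188]
wrist_force: [-0.5, 1.1, 0.6]
finger_gap: 65.8
finger_force: 0.0
```

```bash
python3 - <<'E'
from h import *
np.set_printoptions(precision=2,suppress=True)
w=camera('wrist'); save(w,'w1'); s=read_state(); print(s['eef_pos'],s['eef_rot'])
print(proj(w,[408.5,-263.5,56]))
for r in trace('sleeve',w): print(np.round(r['location']),r['conf'],r['pixels'].sum(), atz(w,r['location'],52))
E
```

```text
[ 425.02 -232.93  205.38] [-3.14 -0.    1.19]
[252.55 206.3 ]
[190. 142.] 0.67 1414 [ 376.07 -181.78   52.  ]
```

View pics/w1.png

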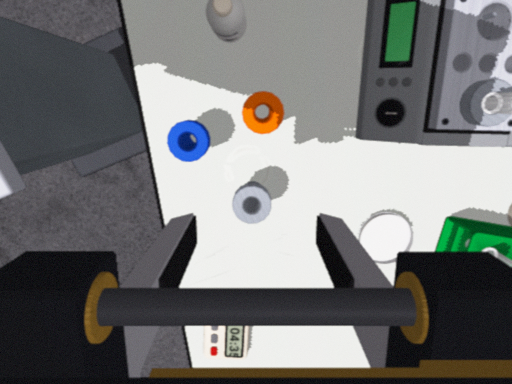

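The wrist picture shows the grey steel sleeve at (252,204), between the fingers. The orange one is at (263,112), the blue at (189,141), and the block with the empty bore is at the top right, around (495,20).

```bash
cat >> h.py <<'E'
def circles(p,uv,r,rmin,rmax,p2=14,sc=4):
    u,v=map(int,uv); g=cv2.cvtColor(p['image'],cv2.COLOR_RGB2GRAY)[max(v-r,0):v+r,max(u-r,0):u+r]
    g=cv2.GaussianBlur(cv2.resize(g,None,fx=sc,fy=sc,interpolation=cv2.INTER_CUBIC),(0,0),2)
    c=cv2.HoughCircles(g,cv2.HOUGH_GRADIENT,1,8,param1=80,param2=p2,minRadius=int(rmin*sc),maxRadius=int(rmax*sc))
    if c is None: return []
    return [((a+.5)/sc-.5+max(u-r,0),(b+.5)/sc-.5+max(v-r,0),q/sc) for a,b,q in c[0][:5]]
E
python3 - <<'E'
from h import *
np.set_printoptions(precision=2,suppress=True)
w=camera('wrist')
for nm,rr in (('collar',(14,25)),('hole',(5,12))):
  for c in circles(w,(252,204),35,*rr): print(nm,np.round(c,1),atz(w,c[:2],56))
a=w['image'][150:250,190:320][:,:,::-1]; cv2.imwrite('pics/w1c.png',cv2.resize(a,(780,600),interpolation=cv2.INTER_CUBIC))
E
```

```text
collar [251.5 203.8  20. ] [ 408.75 -260.08   56.  ]
collar [251.2 205.8  19.2] [ 407.74 -261.92   56.  ]
collar [253.8 204.   21.9] [ 410.74 -261.16   56.  ]
collar [255.5 205.2  24. ] [ 411.87 -263.01   56.  ]
collar [250.8 201.5  22.2] [ 408.94 -257.64   56.  ]
hole [251.2 205.8   9. ] [ 407.74 -261.92   56.  ]
hole [251.  207.8  10.8] [ 406.72 -263.76   56.  ]
hole [250.2 203.    6.3] [ 407.89 -258.89   56.  ]
hole [244.5 197.5  10.7] [ 404.73 -251.5    56.  ]
hole [249.2 206.    7.4] [ 405.79 -261.41   56.  ]
```

View pics/w1c.png

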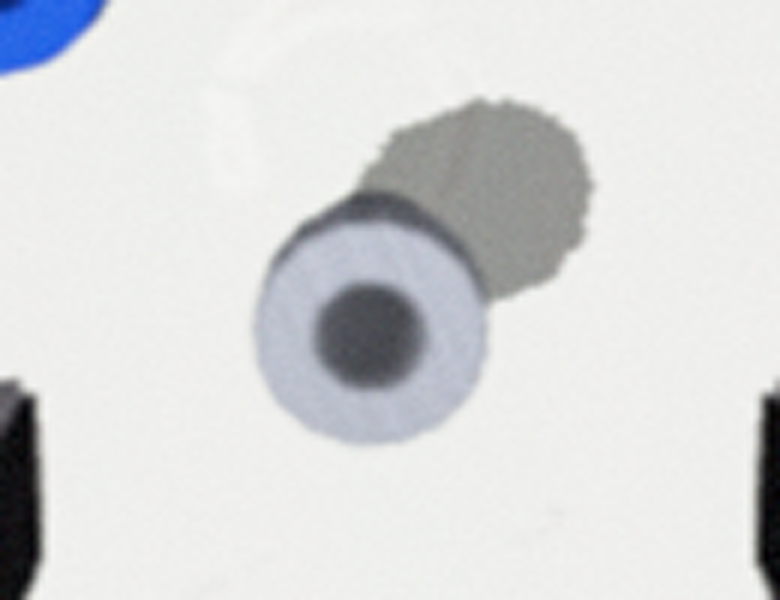

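Emit:
servo_tool:
  motion:
    - {"wx": 0,"wy": 0,"wz": 0,"dz": 0,"dx": 0.2,"dy": 0.4,"fingers": -0.4}
    - {"wx": 0,"wy": 0,"wz": 0,"dz": 0,"dx": 0.4,"dy": 0.8,"fingers": -0.4}
    - {"wx": 0,"wy": 0,"wz": 0,"dz": 0,"dx": 0.5,"dy": 1,"fingers": -0.4}

```text
clock: 4.3
eef_pos: [539.0, -222.8, 205.5]
eef_rot: [3.141, -0.0, 1.191]
wrist_force: [0.2, -1.0, -0.5]
finger_gap: 65.4
finger_force: 0.0
```

Emit:
servo_tool:
  motion:
    - {"wx": 0,"wy": 0,"wz": 0,"dz": 0,"dx": 0.2,"dy": 0.4,"fingers": -0.4}
    - {"wx": 0,"wy": 0,"wz": 0,"dz": 0,"dx": 0.4,"dy": 0.8,"fingers": -0.4}
    - {"wx": 0,"wy": 0,"wz": 0,"dz": 0,"dx": 0.5,"dy": 1,"fingers": -0.4}
    - {"wx": 0,"wy": 0,"wz": 0,"dz": 0,"dx": 0.5,"dy": 1,"fingers": -0.4}
    - {"wx": 0,"wy": 0,"wz": 0,"dz": 0,"dx": 0.5,"dy": 1,"fingers": -0.4}

```text
clock: 4.8
eef_pos: [647.8, -214.4, 205.2]
eef_rot: [-3.141, 0.0, 1.19]
wrist_force: [-0.0, 0.2, -0.8]
finger_gap: 65.8
finger_force: 0.0
```

The crop shows a plain grey-steel collar with its top centred at (251.8,205.3), so this is the right sleeve. Next I look at the bore.

```bash
python3 - <<'E'
from h import *
np.set_printoptions(precision=2,suppress=True)
w=camera('wrist'); save(w,'w2'); s=read_state(); print(s['eef_pos'],s['eef_rot'])
e=proj(w,[664,-186,66]); print(e, proj(w,[637.4,-252,82]))
for c in circles(w,e,40,10,22): print(np.round(c,1),atz(w,c[:2],66))
E
```

```text
[ 647.47 -214.82  205.62] [-3.14  0.    1.19]
[261.43 140.62] [261.24 219.45]
[263.  177.5  20.7] [ 652.53 -218.96   66.  ]
[285.8 177.8  10.5] [ 672.46 -227.2    66.  ]
[285.8 173.8  11. ] [ 673.82 -223.58   66.  ]
```

View pics/w2.png

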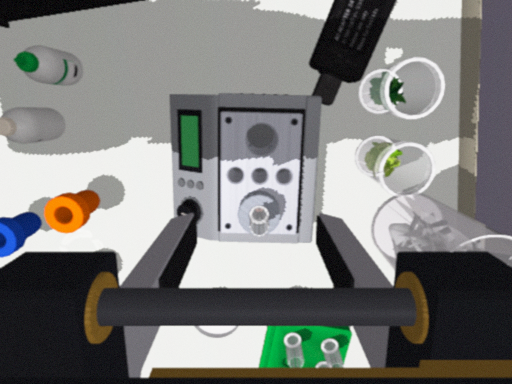

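The picture shows the block square to the image, with the empty bore at about (262,138) in shadow. The narrow bores lie along row 176 and the seated tube is at (260,218). I'll refine these with blobs.

```bash
python3 - <<'E'
from h import *
np.set_printoptions(precision=2,suppress=True)
w=camera('wrist'); g=cv2.cvtColor(w['image'],cv2.COLOR_RGB2GRAY)
for a in (138,):
  print(g[a,235:292]); print(g[110:165,262])
th=cv2.adaptiveThreshold(cv2.GaussianBlur(g,(0,0),1),255,cv2.ADAPTIVE_THRESH_MEAN_C,cv2.THRESH_BINARY_INV,61,12)
th[:, :222]=0; th[:,300:]=0; th[:115]=0; th[236:]=0
n,l,st,ce=cv2.connectedComponentsWithStats(th)
for i in range(1,n):
  if st[i,4]>15: print(st[i],ce[i],atz(w,ce[i],66))
t=camera('top'); gt=cv2.cvtColor(t['image'],cv2.COLOR_RGB2GRAY)
E
```

```text
[139 135 134 135 139 141 142 138 141 139 127 114 101  87  77  76  77  76
  74  80  73  78  77  72  77  76  74  78  78  76  74  78  77  74  77  78
  77  77  88  90  91  91 106 120 140 140 141 141 138 142 141 139 139 132
 134 134 141]
[ 22  51 106 130 138 139 137 141 140 140 142 130 116  93  79  77  78  78
  79  81  75  79  79  79  80  78  78  78  78  79  78  80  77  80  72  75
  77  92  94  95  94  96  96  93 103 128 167 206 230 234 234 233 234 234
 236]
[226 116   6   7  32] [228.28 119.19] [ 642.88 -157.11   66.  ]
[291 118   7   7  38] [294.05 120.92] [ 697.95 -180.89   66.  ]
[246 123  32  33 854] [261.29 139.67] [ 663.92 -185.61   66.  ]
[298 142   2  17  22] [298.77 151.14] [ 692.39 -208.5    66.  ]
[228 167  16  16 187] [235.55 174.32] [ 629.23 -206.92   66.  ]
[252 167  16  16 193] [259.46 174.85] [ 650.05 -215.83   66.  ]
[277 168  14  15 174] [283.5  175.37] [ 671.   -224.78   66.  ]
[296 171   4  63 150] [298.1  209.25] [ 672.22 -261.48   66.  ]
[ 224  188   65   48 1057] [263.93 211.27] [ 640.69 -251.04   66.  ]
[225 222   7   7  37] [228. 225.] [ 602.76 -251.06   66.  ]
[286 224   6   6  32] [288.5 226.5] [ 657.33 -274.63   66.  ]
```

Emit:
servo_tool:
  motion:
    - {"wx": 0,"wy": 0,"wz": 0,"dz": 0,"dx": -0.3,"dy": -0.4,"fingers": -0.4}
    - {"wx": 0,"wy": 0,"wz": 0,"dz": 0,"dx": -0.6,"dy": -0.8,"fingers": -0.4}
    - {"wx": 0,"wy": 0,"wz": 0,"dz": 0,"dx": -0.66,"dy": -1,"fingers": -0.4}

```text
clock: 5.25
eef_pos: [527.0, -240.4, 206.0]
eef_rot: [3.141, 0.001, 1.186]
wrist_force: [1.2, -0.4, -0.3]
finger_gap: 65.8
finger_force: 0.0
```

Emit:
servo_tool:
  motion:
    - {"wx": 0,"wy": 0,"wz": 0,"dz": 0,"dx": -0.3,"dy": -0.4,"fingers": -0.4}
    - {"wx": 0,"wy": 0,"wz": 0,"dz": 0.2,"dx": -0.6,"dy": -0.8,"fingers": -0.4}
    - {"wx": 0,"wy": 0,"wz": 0,"dz": 0.5,"dx": -0.67,"dy": -1,"fingers": -0.4}
    - {"wx": 0,"wy": 0,"wz": 0,"dz": 0.8,"dx": -0.67,"dy": -1,"fingers": -0.4}
    - {"wx": 0,"wy": 0,"wz": 0,"dz": 0.8,"dx": -0.67,"dy": -1,"fingers": -0.4}
    - {"wx": 0,"wy": 0,"wz": 0,"dz": 0.8,"dx": -0.67,"dy": -1,"fingers": -0.4}

```text
clock: 5.85
eef_pos: [413.0, -264.3, 126.6]
eef_rot: [3.141, 0.0, 1.189]
wrist_force: [0.0, 0.4, 0.6]
finger_gap: 65.7
finger_force: 0.0
```

```bash
python3 - <<'E'
from h import *
np.set_printoptions(precision=2,suppress=True)
w=camera('wrist'); save(w,'w3'); s=read_state(); print(s['eef_pos'],s['eef_rot'],s['wrist_force'])
e=proj(w,[408.3,-262.5,56]); print(e)
hsv=w['image'].astype(int); 
for c in circles(w,e,70,18,45)[:3]: print(np.round(c,1),atz(w,c[:2],56))
a=w['image'][90:360,100:420][:,:,::-1]; cv2.imwrite('pics/w3c.png',cv2.resize(a,(640,540)))
E
```

```text
[ 413.5 -264.5  127.1] [3.14 0.   1.19] [ 0.36 -0.92 -1.5 ]
[249.81 193.97]
[251.2 191.8  28.4] [ 409.95 -261.31   56.  ]
[249.2 191.5  26.1] [ 408.63 -260.57   56.  ]
[249.5 189.   25.4] [ 409.54 -258.84   56.  ]
```

View pics/w3c.png

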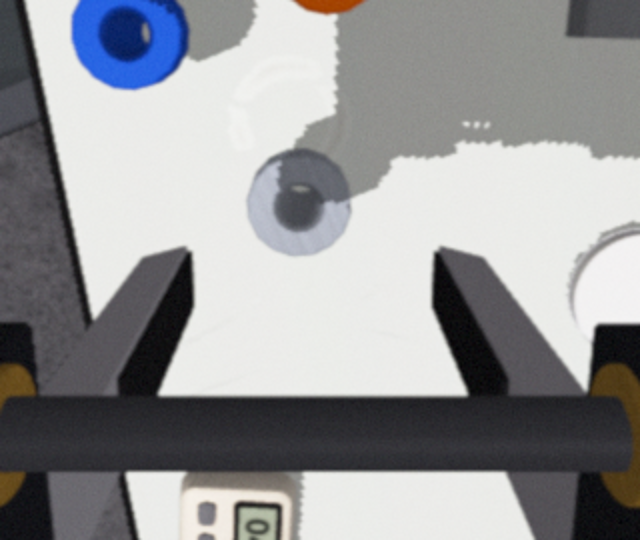

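The sleeve's top is centred at (249.5,192), clear of both fingers. I'll descend and grip the collar with the fingertips just above the shoulder.

Emit:
servo_tool:
  newtons: 50
  motion:
    - {"wx": 0,"wy": 0,"wz": 0,"dz": 0.2,"dx": 0.01,"dy": -0.056,"fingers": -0.4}
    - {"wx": 0,"wy": 0,"wz": 0,"dz": 0.5,"dx": 0.01,"dy": -0.056,"fingers": -0.4}
    - {"wx": 0,"wy": 0,"wz": 0,"dz": 0.75,"dx": 0.01,"dy": -0.056,"fingers": -0.4}
    - {"wx": 0,"wy": 0,"wz": 0,"dz": 0.833,"dx": 0.01,"dy": -0.056,"fingers": -0.4}
    - {"wx": 0,"wy": 0,"wz": 0,"dz": 0.833,"dx": 0.01,"dy": -0.056,"fingers": -0.2}
    - {"wx": 0,"wy": 0,"wz": 0,"dz": 0.833,"dx": 0.01,"dy": -0.056,"fingers": 0.0}
    - {"wx": 0,"wy": 0,"wz": 0,"dz": 0.833,"dx": 0.01,"dy": -0.056,"fingers": 0.2}
    - {"wx": 0,"wy": 0,"wz": 0,"dz": 0.833,"dx": 0.01,"dy": -0.056,"fingers": 0.5}
    - {"wx": 0,"wy": 0,"wz": 0,"dz": 0.833,"dx": 0.01,"dy": -0.056,"fingers": 0.5}
    - {"wx": 0,"wy": 0,"wz": 0,"dz": 0.833,"dx": 0.01,"dy": -0.056,"fingers": 0.5}

```text
clock: 6.9
eef_pos: [408.6, -261.6, 43.3]
eef_rot: [3.14, 0.0, 1.189]
wrist_force: [-1.5, -0.2, 7.6]
finger_gap: 38.7
finger_force: 50.0
```

Emit:
servo_tool:
  motion:
    - {"wx": 0,"wy": 0,"wz": 0,"dx": 0,"dy": 0,"dz": -0.1,"fingers": 0.5}
    - {"wx": 0,"wy": 0,"wz": 0,"dx": 0,"dy": 0,"dz": -0.4,"fingers": 0.5}
    - {"wx": 0,"wy": 0,"wz": 0,"dx": 0,"dy": 0,"dz": -0.7,"fingers": 0.5}
    - {"wx": 0,"wy": 0,"wz": 0,"dx": 0,"dy": 0,"dz": -1,"fingers": 0.5}
    - {"wx": 0,"wy": 0,"wz": 0,"dx": 0,"dy": 0,"dz": -1,"fingers": 0.5}

```text
clock: 7.4
eef_pos: [409.4, -262.1, 146.5]
eef_rot: [3.135, 0.002, 1.189]
wrist_force: [0.8, 0.0, -0.5]
finger_gap: 39.0
finger_force: 50.0
```

Emit:
servo_tool:
  motion:
    - {"wx": 0,"wy": 0,"wz": 0,"dz": 0,"dx": 0.15,"dy": 0.2,"fingers": 0.5}
    - {"wx": 0,"wy": 0,"wz": 0,"dz": 0,"dx": 0.35,"dy": 0.45,"fingers": 0.5}
    - {"wx": 0,"wy": 0,"wz": 0,"dz": 0,"dx": 0.55,"dy": 0.69,"fingers": 0.5}

```text
clock: 7.7
eef_pos: [493.3, -235.4, 142.0]
eef_rot: [-3.141, -0.0, 1.188]
wrist_force: [0.7, 0.5, -0.5]
finger_gap: 38.6
finger_force: 50.0
```

Emit:
servo_tool:
  motion:
    - {"wx": 0,"wy": 0,"wz": 0,"dz": 0,"dx": 0.2,"dy": 0.25,"fingers": 0.5}
    - {"wx": 0,"wy": 0,"wz": 0,"dz": 0,"dx": 0.4,"dy": 0.5,"fingers": 0.5}
    - {"wx": 0,"wy": 0,"wz": 0,"dz": 0,"dx": 0.55,"dy": 0.69,"fingers": 0.5}

```text
clock: 8.0
eef_pos: [578.3, -209.6, 141.5]
eef_rot: [-3.141, -0.0, 1.189]
wrist_force: [-1.2, -0.3, -0.8]
finger_gap: 38.7
finger_force: 50.0
```

Emit:
servo_tool:
  motion:
    - {"wx": 0,"wy": 0,"wz": 0,"dz": 0,"dx": 0.2,"dy": 0.25,"fingers": 0.5}
    - {"wx": 0,"wy": 0,"wz": 0,"dz": 0,"dx": 0.4,"dy": 0.5,"fingers": 0.5}
    - {"wx": 0,"wy": 0,"wz": 0,"dz": 0,"dx": 0.56,"dy": 0.7,"fingers": 0.5}
    - {"wx": 0,"wy": 0,"wz": 0,"dz": 0,"dx": 0.56,"dy": 0.7,"fingers": 0.5}
    - {"wx": 0,"wy": 0,"wz": 0,"dz": 0,"dx": 0.56,"dy": 0.7,"fingers": 0.5}

```text
clock: 8.5
eef_pos: [662.5, -184.5, 141.1]
eef_rot: [-3.14, 0.0, 1.189]
wrist_force: [-0.4, 0.0, -0.6]
finger_gap: 38.6
finger_force: 50.0
```

```bash
python3 - <<'E'
from h import *
np.set_printoptions(precision=2,suppress=True)
w=camera('wrist'); save(w,'w4'); t=camera('top'); save(t,'t4'); c=camera('scene'); save(c,'s4'); s=read_state(); print(s['clock'],s['eef_pos'],s['eef_rot'],s['wrist_force'],s['finger_gap'],s['finger_force'])
print(proj(w,[663.6,-185,66]),proj(w,[663.6,-185,156]),proj(w,[663.6,-185,100]),proj(t,[663.6,-185,156]),proj(c,[663.6,-185,120]))
f=lambda p,u,v:cv2.resize(p['image'][v-50:v+50,u-66:u+66][:,:,::-1],(396,300),interpolation=cv2.INTER_CUBIC)
q=proj(c,[663.6,-185,100]).astype(int); r=proj(t,[663.6,-185,100]).astype(int)
a=np.vstack([np.hstack([f(c,*q),f(t,*r)]),cv2.resize(w['image'][20:300,100:460][:,:,::-1],(792,300*2))[150:450]])
cv2.imwrite('pics/m4.png',a)
E
```

```text
8.65 [ 662.18 -185.11  142.21] [-3.14  0.    1.19] [-0.3   0.67 -1.89] 38.527648770405904 49.99931469094008
[258.36 192.46] [259.17 237.77] [258.59 205.53] [194.28 103.73] [289.48 137.14]
```

View pics/m4.png

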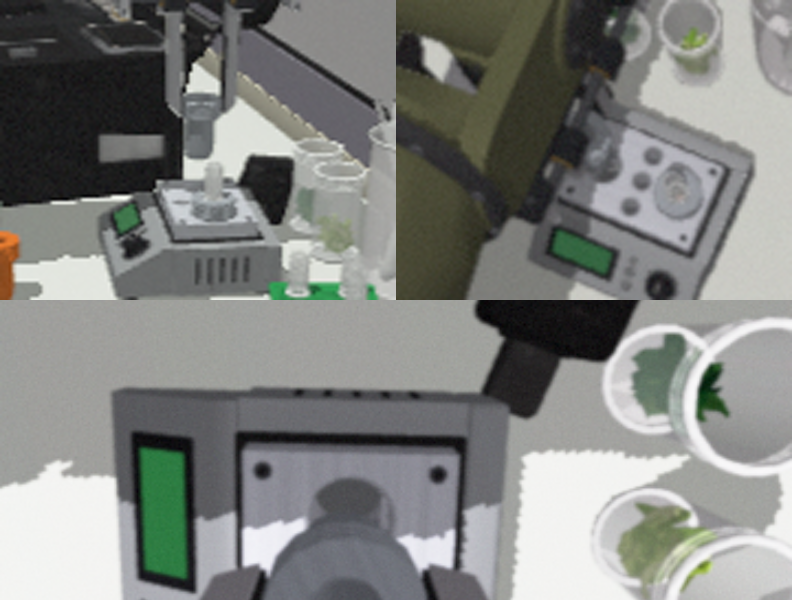

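The sleeve hangs upright in the fingers, and the sleeve and bore columns agree at about column 259. I'll lower it to just inside the mouth.

Emit:
servo_tool:
  motion:
    - {"wx": 0,"wy": 0,"wz": 0,"dz": 0.1,"dx": 0.005,"dy": 0.01,"fingers": 0.5}
    - {"wx": 0,"wy": 0,"wz": 0,"dz": 0.2,"dx": 0.005,"dy": 0.01,"fingers": 0.5}
    - {"wx": 0,"wy": 0,"wz": 0,"dz": 0.27,"dx": 0.005,"dy": 0.01,"fingers": 0.5}
    - {"wx": 0,"wy": 0,"wz": 0,"dz": 0.3,"dx": 0.005,"dy": 0.01,"fingers": 0.5}
    - {"wx": 0,"wy": 0,"wz": 0,"dz": 0.32,"dx": 0.005,"dy": 0.01,"fingers": 0.5}
    - {"wx": 0,"wy": 0,"wz": 0,"dz": 0.34,"dx": 0.005,"dy": 0.01,"fingers": 0.5}
    - {"wx": 0,"wy": 0,"wz": 0,"dz": 0.36,"dx": 0.005,"dy": 0.01,"fingers": 0.5}
    - {"wx": 0,"wy": 0,"wz": 0,"dz": 0.38,"dx": 0.005,"dy": 0.01,"fingers": 0.5}
    - {"wx": 0,"wy": 0,"wz": 0,"dz": 0.38,"dx": 0.005,"dy": 0.01,"fingers": 0.5}

```text
clock: 9.55
eef_pos: [664.0, -184.5, 103.9]
eef_rot: [-3.141, 0.0, 1.189]
wrist_force: [-0.1, -0.5, -0.3]
finger_gap: 38.9
finger_force: 50.0
```

Emit:
servo_tool:
  motion:
    - {"wx": 0,"wy": 0,"wz": 0,"dz": 0.015,"dx": 0,"dy": 0,"fingers": 0.5}
    - {"wx": 0,"wy": 0,"wz": 0,"dz": 0.03,"dx": 0,"dy": 0,"fingers": 0.5}
    - {"wx": 0,"wy": 0,"wz": 0,"dz": 0.045,"dx": 0,"dy": 0,"fingers": 0.5}
    - {"wx": 0,"wy": 0,"wz": 0,"dz": 0.06,"dx": 0,"dy": 0,"fingers": 0.5}
    - {"wx": 0,"wy": 0,"wz": 0,"dz": 0.07,"dx": 0,"dy": 0,"fingers": 0.5}
    - {"wx": 0,"wy": 0,"wz": 0,"dz": 0.07,"dx": 0,"dy": 0,"fingers": 0.5}

```text
clock: 10.15
eef_pos: [664.0, -184.5, 96.9]
eef_rot: [-3.141, 0.0, 1.189]
wrist_force: [0.4, -0.0, -0.5]
finger_gap: 38.5
finger_force: 50.0
```

Emit:
servo_tool:
  motion:
    - {"wx": 0,"wy": 0,"wz": 0,"dz": 0.01,"dx": 0,"dy": 0,"fingers": 0.5}
    - {"wx": 0,"wy": 0,"wz": 0,"dz": 0.02,"dx": 0,"dy": 0,"fingers": 0.5}
    - {"wx": 0,"wy": 0,"wz": 0,"dz": 0.03,"dx": 0,"dy": 0,"fingers": 0.5}
    - {"wx": 0,"wy": 0,"wz": 0,"dz": 0.04,"dx": 0,"dy": 0,"fingers": 0.5}
    - {"wx": 0,"wy": 0,"wz": 0,"dz": 0.05,"dx": 0,"dy": 0,"fingers": 0.5}
    - {"wx": 0,"wy": 0,"wz": 0,"dz": 0.06,"dx": 0,"dy": 0,"fingers": 0.5}
    - {"wx": 0,"wy": 0,"wz": 0,"dz": 0.07,"dx": 0,"dy": 0,"fingers": 0.5}

```text
clock: 10.85
eef_pos: [664.0, -184.6, 90.1]
eef_rot: [3.142, 0.0, 1.189]
wrist_force: [-0.6, -0.4, -0.5]
finger_gap: 38.8
finger_force: 50.0
```

Emit:
servo_tool:
  motion:
    - {"wx": 0,"wy": 0,"wz": 0,"dz": 0.01,"dx": 0,"dy": 0,"fingers": 0.5}
    - {"wx": 0,"wy": 0,"wz": 0,"dz": 0.02,"dx": 0,"dy": 0,"fingers": 0.5}
    - {"wx": 0,"wy": 0,"wz": 0,"dz": 0.03,"dx": 0,"dy": 0,"fingers": 0.5}
    - {"wx": 0,"wy": 0,"wz": 0,"dz": 0.04,"dx": 0,"dy": 0,"fingers": 0.5}
    - {"wx": 0,"wy": 0,"wz": 0,"dz": 0.05,"dx": 0,"dy": 0,"fingers": 0.5}

```text
clock: 11.35
eef_pos: [664.2, -184.5, 85.2]
eef_rot: [3.141, -0.0, 1.189]
wrist_force: [0.8, 1.2, -0.0]
finger_gap: 38.8
finger_force: 50.0
```

Emit:
servo_tool:
  motion:
    - {"wx": 0,"wy": 0,"wz": 0,"dz": 0.01,"dx": 0,"dy": 0,"fingers": 0.5}
    - {"wx": 0,"wy": 0,"wz": 0,"dz": 0.02,"dx": 0,"dy": 0,"fingers": 0.5}
    - {"wx": 0,"wy": 0,"wz": 0,"dz": 0.03,"dx": 0,"dy": 0,"fingers": 0.5}
    - {"wx": 0,"wy": 0,"wz": 0,"dz": 0.04,"dx": 0,"dy": 0,"fingers": 0.5}
    - {"wx": 0,"wy": 0,"wz": 0,"dz": 0.04,"dx": 0,"dy": 0,"fingers": 0.5}

```text
clock: 11.85
eef_pos: [664.4, -184.6, 82.0]
eef_rot: [3.14, -0.0, 1.189]
wrist_force: [-1.4, 0.7, 7.4]
finger_gap: 38.5
finger_force: 50.0
```

Emit:
servo_tool:
  motion:
    - {"wx": 0,"wy": 0,"wz": 0,"dz": 0.01,"dx": 0,"dy": 0,"fingers": 0.5}
    - {"wx": 0,"wy": 0,"wz": 0,"dz": 0.02,"dx": 0,"dy": 0,"fingers": 0.5}
    - {"wx": 0,"wy": 0,"wz": 0,"dz": 0.03,"dx": 0,"dy": 0,"fingers": 0.5}
    - {"wx": 0,"wy": 0,"wz": 0,"dz": 0.04,"dx": 0,"dy": 0,"fingers": 0.5}
    - {"wx": 0,"wy": 0,"wz": 0,"dz": 0.04,"dx": 0,"dy": 0,"fingers": 0.5}

```text
clock: 12.35
eef_pos: [664.6, -184.7, 78.8]
eef_rot: [3.139, -0.0, 1.189]
wrist_force: [-1.9, 0.8, 12.0]
finger_gap: 39.0
finger_force: 50.0
```

Emit:
servo_tool:
  motion:
    - {"wx": 0,"wy": 0,"wz": 0,"dz": 0.01,"dx": 0,"dy": 0,"fingers": 0.5}
    - {"wx": 0,"wy": 0,"wz": 0,"dz": 0.02,"dx": 0,"dy": 0,"fingers": 0.5}
    - {"wx": 0,"wy": 0,"wz": 0,"dz": 0.03,"dx": 0,"dy": 0,"fingers": 0.5}
    - {"wx": 0,"wy": 0,"wz": 0,"dz": 0.03,"dx": 0,"dy": 0,"fingers": 0.5}

```text
clock: 12.75
eef_pos: [664.5, -184.6, 74.9]
eef_rot: [3.14, -0.0, 1.189]
wrist_force: [0.4, 0.6, 5.6]
finger_gap: 39.0
finger_force: 50.0
```

Emit:
servo_tool:
  motion:
    - {"wx": 0,"wy": 0,"wz": 0,"dz": 0.01,"dx": 0,"dy": 0,"fingers": 0.5}
    - {"wx": 0,"wy": 0,"wz": 0,"dz": 0.02,"dx": 0,"dy": 0,"fingers": 0.5}
    - {"wx": 0,"wy": 0,"wz": 0,"dz": 0.03,"dx": 0,"dy": 0,"fingers": 0.5}
    - {"wx": 0,"wy": 0,"wz": 0,"dz": 0.04,"dx": 0,"dy": 0,"fingers": 0.5}
    - {"wx": 0,"wy": 0,"wz": 0,"dz": 0.04,"dx": 0,"dy": 0,"fingers": 0.5}

```text
clock: 13.25
eef_pos: [664.7, -184.7, 71.9]
eef_rot: [3.139, -0.0, 1.189]
wrist_force: [-2.3, 1.1, 12.3]
finger_gap: 38.8
finger_force: 50.0
```

Emit:
servo_tool:
  motion:
    - {"wx": 0,"wy": 0,"wz": 0,"dz": 0.01,"dx": 0,"dy": 0,"fingers": 0.5}
    - {"wx": 0,"wy": 0,"wz": 0,"dz": 0.02,"dx": 0,"dy": 0,"fingers": 0.5}
    - {"wx": 0,"wy": 0,"wz": 0,"dz": 0.02,"dx": 0,"dy": 0,"fingers": 0.5}

```text
clock: 13.55
eef_pos: [664.7, -184.7, 69.8]
eef_rot: [3.139, -0.0, 1.189]
wrist_force: [-1.7, 1.3, 12.6]
finger_gap: 38.7
finger_force: 50.0
```

Emit:
servo_tool:
  motion:
    - {"wx": 0,"wy": 0,"wz": 0,"dz": 0.01,"dx": 0,"dy": 0,"fingers": 0.5}
    - {"wx": 0,"wy": 0,"wz": 0,"dz": 0.02,"dx": 0,"dy": 0,"fingers": 0.5}
    - {"wx": 0,"wy": 0,"wz": 0,"dz": 0.02,"dx": 0,"dy": 0,"fingers": 0.5}

```text
clock: 13.85
eef_pos: [664.7, -184.7, 68.0]
eef_rot: [3.139, -0.0, 1.189]
wrist_force: [-3.3, 1.8, 14.1]
finger_gap: 38.4
finger_force: 50.0
```

Emit:
servo_tool:
  motion:
    - {"wx": 0,"wy": 0,"wz": 0,"dz": 0.01,"dx": 0,"dy": 0,"fingers": 0.5}
    - {"wx": 0,"wy": 0,"wz": 0,"dz": 0.01,"dx": 0,"dy": 0,"fingers": 0.5}

```text
clock: 14.05
eef_pos: [664.7, -184.7, 67.0]
eef_rot: [3.139, -0.0, 1.189]
wrist_force: [-2.4, 1.5, 13.8]
finger_gap: 38.7
finger_force: 50.0
```

Emit:
servo_tool:
  motion:
    - {"wx": 0,"wy": 0,"wz": 0,"dz": 0.01,"dx": 0,"dy": 0,"fingers": 0.5}
    - {"wx": 0,"wy": 0,"wz": 0,"dz": 0.01,"dx": 0,"dy": 0,"fingers": 0.5}

```text
clock: 14.25
eef_pos: [664.7, -184.7, 66.0]
eef_rot: [3.139, -0.0, 1.189]
wrist_force: [-2.8, 2.0, 13.5]
finger_gap: 38.8
finger_force: 50.0
```

Emit:
servo_tool:
  motion:
    - {"wx": 0,"wy": 0,"wz": 0,"dz": 0.01,"dx": 0,"dy": 0,"fingers": 0.5}
    - {"wx": 0,"wy": 0,"wz": 0,"dz": 0.01,"dx": 0,"dy": 0,"fingers": 0.5}

```text
clock: 14.45
eef_pos: [664.8, -184.7, 65.2]
eef_rot: [3.139, -0.0, 1.189]
wrist_force: [-4.7, 1.6, 16.3]
finger_gap: 38.7
finger_force: 50.0
```

```bash
python3 - <<'E'
from h import *
c=camera('scene'); save(c,'s5'); t=camera('top'); save(t,'t5'); s=read_state(); print(s['eef_pos'],s['wrist_force'])
a=c['image'][125:190,240:340][:,:,::-1]; cv2.imwrite('pics/s5c.png',cv2.resize(a,(800,520),interpolation=cv2.INTER_CUBIC))
E
```

```text
[ 664.783515   -184.71019987   65.30992698] [-3.93483576  2.53659894 16.33023124]
```

View pics/s5c.png

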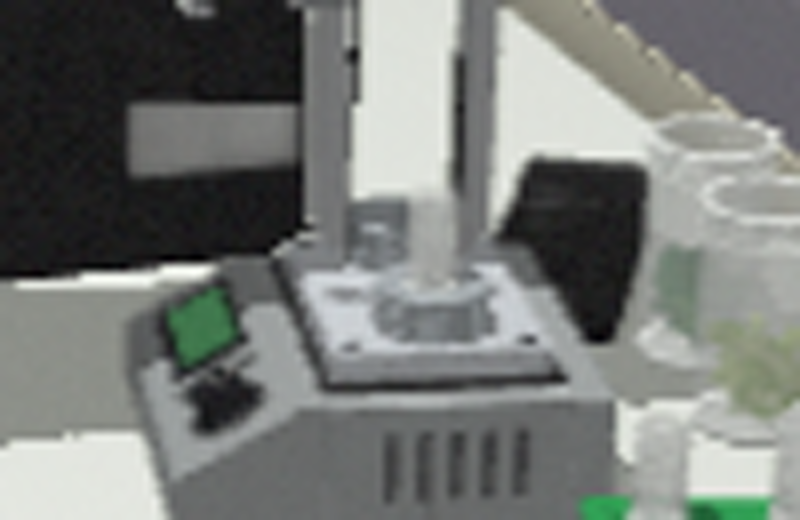

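The block has visibly sunk and the collar is right down at it, with force starting to rise. I'll press a little further.

Emit:
servo_tool:
  motion:
    - {"wx": 0,"wy": 0,"wz": 0,"dz": 0.005,"dx": 0,"dy": 0,"fingers": 0.5}
    - {"wx": 0,"wy": 0,"wz": 0,"dz": 0.01,"dx": 0,"dy": 0,"fingers": 0.5}
    - {"wx": 0,"wy": 0,"wz": 0,"dz": 0.01,"dx": 0,"dy": 0,"fingers": 0.5}

```text
clock: 14.85
eef_pos: [664.8, -184.7, 64.6]
eef_rot: [3.139, -0.0, 1.189]
wrist_force: [-5.3, 2.8, 17.8]
finger_gap: 38.7
finger_force: 50.0
```

Emit:
servo_tool:
  motion:
    - {"wx": 0,"wy": 0,"wz": 0,"dz": 0.005,"dx": 0,"dy": 0,"fingers": 0.5}
    - {"wx": 0,"wy": 0,"wz": 0,"dz": 0.01,"dx": 0,"dy": 0,"fingers": 0.5}
    - {"wx": 0,"wy": 0,"wz": 0,"dz": 0.01,"dx": 0,"dy": 0,"fingers": 0.5}

```text
clock: 15.15
eef_pos: [664.8, -184.7, 63.9]
eef_rot: [3.139, -0.0, 1.189]
wrist_force: [-6.3, 3.9, 19.9]
finger_gap: 38.9
finger_force: 50.0
```

Emit:
servo_tool:
  motion:
    - {"wx": 0,"wy": 0,"wz": 0,"dz": 0.005,"dx": 0,"dy": 0,"fingers": 0.5}
    - {"wx": 0,"wy": 0,"wz": 0,"dz": 0.01,"dx": 0,"dy": 0,"fingers": 0.5}
    - {"wx": 0,"wy": 0,"wz": 0,"dz": 0.01,"dx": 0,"dy": 0,"fingers": 0.5}

```text
clock: 15.45
eef_pos: [664.8, -184.7, 63.2]
eef_rot: [3.139, -0.0, 1.189]
wrist_force: [-7.1, 2.9, 22.8]
finger_gap: 39.0
finger_force: 50.0
```

Emit:
servo_tool:
  motion:
    - {"wx": 0,"wy": 0,"wz": 0,"dz": -0.02,"dx": 0,"dy": 0,"fingers": 0.5}
    - {"wx": 0,"wy": 0,"wz": 0,"dz": -0.04,"dx": 0,"dy": 0,"fingers": 0.5}
    - {"wx": 0,"wy": 0,"wz": 0,"dz": -0.05,"dx": 0,"dy": 0,"fingers": 0.5}
    - {"wx": 0,"wy": 0,"wz": 0,"dz": -0.05,"dx": 0,"dy": 0,"fingers": 0.5}

```text
clock: 15.85
eef_pos: [664.7, -184.7, 66.8]
eef_rot: [3.139, -0.0, 1.189]
wrist_force: [-0.7, 0.9, 10.3]
finger_gap: 38.7
finger_force: 50.0
```

Emit:
servo_tool:
  motion:
    - {"wx": 0,"wy": 0,"wz": 0,"dz": -0.015,"dx": 0,"dy": 0,"fingers": 0.5}
    - {"wx": 0,"wy": 0,"wz": 0,"dz": -0.025,"dx": 0,"dy": 0,"fingers": 0.5}
    - {"wx": 0,"wy": 0,"wz": 0,"dz": -0.025,"dx": 0,"dy": 0,"fingers": 0.5}
    - {"wx": 0,"wy": 0,"wz": 0,"dz": -0.025,"dx": 0,"dy": 0,"fingers": 0.1}
    - {"wx": 0,"wy": 0,"wz": 0,"dz": -0.025,"dx": 0,"dy": 0,"fingers": -0.2}
    - {"wx": 0,"wy": 0,"wz": 0,"dz": -0.025,"dx": 0,"dy": 0,"fingers": -0.2}
    - {"wx": 0,"wy": 0,"wz": 0,"dz": -0.025,"dx": 0,"dy": 0,"fingers": -0.2}

```text
clock: 16.55
eef_pos: [663.8, -184.5, 67.2]
eef_rot: [-3.141, 0.0, 1.189]
wrist_force: [0.0, -0.4, 0.5]
finger_gap: 56.2
finger_force: 0.0
```

Emit:
servo_tool:
  motion:
    - {"wx": 0,"wy": 0,"wz": 0,"dz": -0.3,"dx": 0,"dy": 0,"fingers": -0.2}
    - {"wx": 0,"wy": 0,"wz": 0,"dz": -0.7,"dx": 0,"dy": 0,"fingers": -0.2}
    - {"wx": 0,"wy": 0,"wz": 0,"dz": -1,"dx": 0,"dy": 0,"fingers": -0.2}
    - {"wx": 0,"wy": 0,"wz": 0,"dz": -1,"dx": 0,"dy": 0,"fingers": -0.2}
    - {"wx": 0,"wy": 0,"wz": 0,"dz": -1,"dx": 0,"dy": 0,"fingers": -0.2}

```text
clock: 17.05
eef_pos: [664.0, -184.6, 167.5]
eef_rot: [3.141, 0.0, 1.189]
wrist_force: [-0.1, 0.3, -0.9]
finger_gap: 56.5
finger_force: 0.0
```

```bash
python3 - <<'E'
from h import *
np.set_printoptions(precision=2,suppress=True)
w=camera('wrist'); save(w,'w6'); c=camera('scene'); save(c,'s6'); s=read_state(); print(s['eef_pos'],s['wrist_force'])
e=proj(w,[664,-185,82]); print(e)
for k in circles(w,e,60,17,38)[:3]: print(np.round(k,1),atz(w,k[:2],82))
a=cv2.resize(c['image'][130:180,255:330][:,:,::-1],(780,300)[:1]+(520,),interpolation=cv2.INTER_CUBIC)[:, :]
b=cv2.resize(w['image'][100:300,170:370][:,:,::-1],(300,300))
cv2.imwrite('pics/m6.png',np.hstack([cv2.resize(a,(450,300)),b]))
E
```

```text
[ 663.47 -184.36  165.87] [-0.47 -0.32 -0.24]
[256.78 189.5 ]
[241.  218.2  29.2] [ 643.16 -202.57   82.  ]
[271.5 174.   33. ] [ 679.42 -177.65   82.  ]
[241.2 220.8  32. ] [ 642.52 -204.62   82.  ]
```

View pics/m6.png

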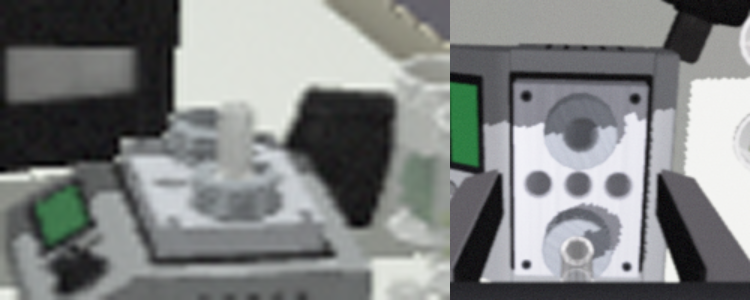

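Both collars look equally deep. As a check and to make sure it's seated, I'll press lightly on the collar top with the fingertips.

Emit:
servo_tool:
  motion:
    - {"wx": 0,"wy": 0,"wz": 0,"dz": 0.2,"dx": 0,"dy": 0,"fingers": 0.45}
    - {"wx": 0,"wy": 0,"wz": 0,"dz": 0.4,"dx": 0,"dy": 0,"fingers": 0.45}
    - {"wx": 0,"wy": 0,"wz": 0,"dz": 0.6,"dx": 0,"dy": 0,"fingers": 0.45}
    - {"wx": 0,"wy": 0,"wz": 0,"dz": 0.75,"dx": 0,"dy": 0,"fingers": 0.45}
    - {"wx": 0,"wy": 0,"wz": 0,"dz": 0.8,"dx": 0,"dy": 0,"fingers": 0.45}
    - {"wx": 0,"wy": 0,"wz": 0,"dz": 0.8,"dx": 0,"dy": 0,"fingers": 0.45}

```text
clock: 17.75
eef_pos: [663.7, -184.5, 86.8]
eef_rot: [-3.14, 0.0, 1.189]
wrist_force: [0.1, -0.4, 0.0]
finger_gap: 25.7
finger_force: 0.0
```

Emit:
servo_tool:
  motion:
    - {"wx": 0,"wy": 0,"wz": 0,"dz": 0.01,"dx": 0,"dy": 0,"fingers": 0.45}
    - {"wx": 0,"wy": 0,"wz": 0,"dz": 0.02,"dx": 0,"dy": 0,"fingers": 0.45}
    - {"wx": 0,"wy": 0,"wz": 0,"dz": 0.03,"dx": 0,"dy": 0,"fingers": 0.45}
    - {"wx": 0,"wy": 0,"wz": 0,"dz": 0.04,"dx": 0,"dy": 0,"fingers": 0.45}
    - {"wx": 0,"wy": 0,"wz": 0,"dz": 0.05,"dx": 0,"dy": 0,"fingers": 0.45}

```text
clock: 18.25
eef_pos: [664.1, -184.6, 82.7]
eef_rot: [3.141, -0.0, 1.189]
wrist_force: [-0.5, 0.1, 0.5]
finger_gap: 26.2
finger_force: 0.0
```

Emit:
servo_tool:
  motion:
    - {"wx": 0,"wy": 0,"wz": 0,"dz": 0.01,"dx": 0,"dy": 0,"fingers": 0.45}
    - {"wx": 0,"wy": 0,"wz": 0,"dz": 0.02,"dx": 0,"dy": 0,"fingers": 0.45}
    - {"wx": 0,"wy": 0,"wz": 0,"dz": 0.02,"dx": 0,"dy": 0,"fingers": 0.45}

```text
clock: 18.55
eef_pos: [664.2, -184.6, 81.2]
eef_rot: [3.141, -0.0, 1.189]
wrist_force: [-2.0, 1.3, 6.4]
finger_gap: 25.6
finger_force: 2.9
```

Emit:
servo_tool:
  motion:
    - {"wx": 0,"wy": 0,"wz": 0,"dz": 0.01,"dx": 0,"dy": 0,"fingers": 0.45}
    - {"wx": 0,"wy": 0,"wz": 0,"dz": 0.02,"dx": 0,"dy": 0,"fingers": 0.45}
    - {"wx": 0,"wy": 0,"wz": 0,"dz": 0.03,"dx": 0,"dy": 0,"fingers": 0.45}
    - {"wx": 0,"wy": 0,"wz": 0,"dz": 0.04,"dx": 0,"dy": 0,"fingers": 0.45}
    - {"wx": 0,"wy": 0,"wz": 0,"dz": 0.05,"dx": 0,"dy": 0,"fingers": 0.45}
    - {"wx": 0,"wy": 0,"wz": 0,"dz": 0.05,"dx": 0,"dy": 0,"fingers": 0.45}

```text
clock: 19.15
eef_pos: [664.4, -184.6, 77.7]
eef_rot: [3.14, -0.0, 1.189]
wrist_force: [-6.9, 2.5, 16.3]
finger_gap: 25.9
finger_force: 8.6
```

Emit:
servo_tool:
  motion:
    - {"wx": 0,"wy": 0,"wz": 0,"dz": -0.02,"dx": 0,"dy": 0,"fingers": 0.45}
    - {"wx": 0,"wy": 0,"wz": 0,"dz": -0.04,"dx": 0,"dy": 0,"fingers": 0.45}
    - {"wx": 0,"wy": 0,"wz": 0,"dz": -0.06,"dx": 0,"dy": 0,"fingers": 0.45}
    - {"wx": 0,"wy": 0,"wz": 0,"dz": -0.3,"dx": 0,"dy": 0,"fingers": 0.2}
    - {"wx": 0,"wy": 0,"wz": 0,"dz": -0.7,"dx": 0,"dy": 0,"fingers": 0.2}
    - {"wx": 0,"wy": 0,"wz": 0,"dz": -1,"dx": 0,"dy": 0,"fingers": 0.2}
    - {"wx": 0,"wy": 0,"wz": 0,"dz": -1,"dx": 0,"dy": 0,"fingers": 0.2}

```text
clock: 19.85
eef_pos: [665.5, -185.0, 180.6]
eef_rot: [3.134, -0.0, 1.189]
wrist_force: [0.1, -0.4, -0.2]
finger_gap: 37.6
finger_force: 0.0
```

Emit:
servo_tool:
  motion:
    - {"wx": 0,"wy": 0,"wz": 0,"dz": 0,"dx": -0.3,"dy": 0,"fingers": 0.2}
    - {"wx": 0,"wy": 0,"wz": 0,"dz": 0,"dx": -0.6,"dy": 0,"fingers": 0.2}
    - {"wx": 0,"wy": 0,"wz": 0,"dz": 0,"dx": -0.9,"dy": 0,"fingers": 0.2}

```text
clock: 20.15
eef_pos: [629.9, -268.8, 174.6]
eef_rot: [-3.14, -0.0, 1.189]
wrist_force: [0.8, 0.2, 0.0]
finger_gap: 37.6
finger_force: 0.0
```

Emit:
servo_tool:
  motion:
    - {"wx": 0,"wy": 0,"wz": 0,"dz": 0,"dx": -0.4,"dy": 0,"fingers": 0.2}
    - {"wx": 0,"wy": 0,"wz": 0,"dz": 0,"dx": -0.8,"dy": 0,"fingers": 0.2}
    - {"wx": 0,"wy": 0,"wz": 0,"dz": 0,"dx": -0.9,"dy": 0,"fingers": 0.2}

```text
clock: 20.45
eef_pos: [594.9, -354.9, 174.4]
eef_rot: [-3.14, 0.0, 1.185]
wrist_force: [0.5, 0.1, -0.0]
finger_gap: 37.8
finger_force: 0.0
```

Emit:
servo_tool:
  motion:
    - {"wx": 0,"wy": 0,"wz": 0,"dz": 0,"dx": -0.4,"dy": 0,"fingers": 0.2}
    - {"wx": 0,"wy": 0,"wz": 0,"dz": 0,"dx": -0.8,"dy": 0,"fingers": 0.2}
    - {"wx": 0,"wy": 0,"wz": 0,"dz": 0,"dx": -0.9,"dy": 0,"fingers": 0.2}

```text
clock: 20.75
eef_pos: [561.6, -437.9, 174.5]
eef_rot: [-3.14, 0.0, 1.186]
wrist_force: [-0.6, 0.3, 1.1]
finger_gap: 37.7
finger_force: 0.0
```

Emit:
servo_tool:
  motion:
    - {"wx": 0,"wy": 0,"wz": 0,"dz": 0,"dx": -0.4,"dy": 0,"fingers": 0.2}
    - {"wx": 0,"wy": 0,"wz": 0,"dz": 0,"dx": -0.8,"dy": 0,"fingers": 0.2}
    - {"wx": 0,"wy": 0,"wz": 0,"dz": 0,"dx": -0.9,"dy": 0,"fingers": 0.2}
    - {"wx": 0,"wy": 0,"wz": 0,"dz": 0,"dx": -0.9,"dy": 0,"fingers": 0.2}
    - {"wx": 0,"wy": 0,"wz": 0,"dz": 0,"dx": -0.9,"dy": 0,"fingers": 0.2}

```text
clock: 21.25
eef_pos: [530.7, -517.2, 175.2]
eef_rot: [-3.141, -0.001, 1.19]
wrist_force: [0.7, 0.1, 0.4]
finger_gap: 37.6
finger_force: 0.0
```

```bash
python3 - <<'E'
from h import *
np.set_printoptions(precision=2,suppress=True)
w=camera('wrist'); save(w,'w7'); s=read_state(); print(s['eef_pos'],s['eef_rot'])
e=proj(w,[517,-552,90]); print(e, proj(w,[517,-552,56]))
for r in trace('tube',w): print(r['location'],r['conf'],r['pixels'].sum())
u,v=map(int,e); x0,y0=max(u-66,0),max(v-50,0); print(x0,y0)
a=w['image'][y0:y0+100,x0:x0+132][:,:,::-1]; cv2.imwrite('pics/w7c.png',cv2.resize(a,(792,600),interpolation=cv2.INTER_CUBIC))
t=camera('top'); print('top pred sleeve',proj(t,[663.6,-185,82]))
E
```

```text
[ 530.94 -517.01  175.5 ] [-3.14 -0.    1.19]
[256.86 233.38] [256.81 219.56]
[258.6, 226.9] 0.62 525
190 183
top pred sleeve [200.47 113.06]
```

View pics/w7c.png

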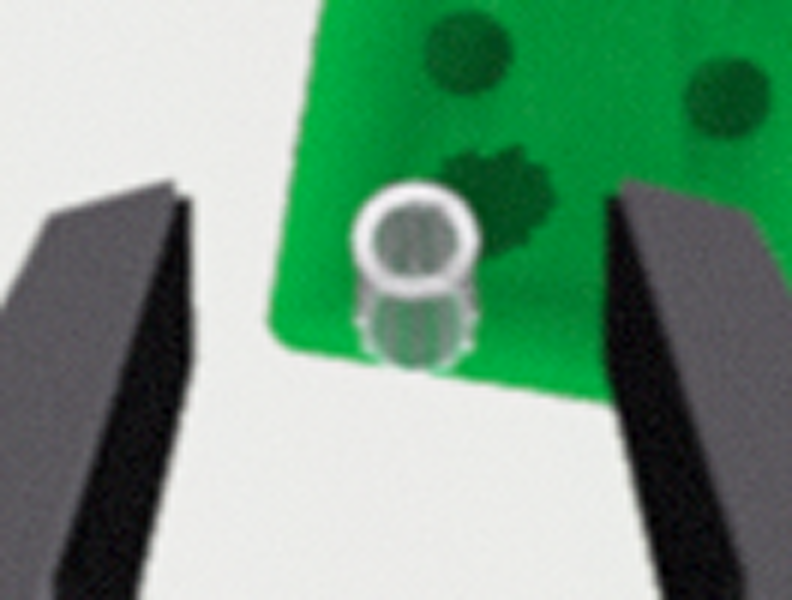

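The crop shows the lone tube between the fingers. Its bright ring at rack level is at (259.3,222.7) and the mouth, ribbed barrel below it in the image, is at (259.2,237).

```bash
python3 - <<'E'
from h import *
np.set_printoptions(precision=2,suppress=True)
w=camera('wrist');s=read_state(); print(s['eef_pos'])
for z in (86,90): print(z,atz(w,(259.2,236.2),z))
for z in (54,56,58): print(z,atz(w,(259.3,222.7),z))
t=camera('top'); sc=camera('scene')
for n,p in (('t',t),('s',sc)): print(n,proj(p,[517,-552,90]),proj(p,[517,-552,56]),proj(p,[514,-549,90]))
E
python3 - <<'E'
import cv2
a=cv2.imread('pics/top0.png')[160:190,334:374];b=cv2.imread('pics/scene0.png')[205:235,310:350]
import numpy as np
cv2.imwrite('pics/tb.png',np.hstack([cv2.resize(a,(400,300),interpolation=cv2.INTER_NEAREST),cv2.resize(b,(400,300),interpolation=cv2.INTER_NEAREST)]))
E
```

```text
[ 530.73 -517.4   175.9 ]
86 [ 517.43 -556.81   86.  ]
90 [ 518.   -555.29   90.  ]
54 [ 517.9  -556.63   54.  ]
56 [ 518.15 -555.95   56.  ]
58 [ 518.4  -555.27   58.  ]
t [354.81 172.82] [351.22 174.31] [353.55 174.09]
s [328.63 211.73] [327.53 226.47] [326.52 211.47]
```

View pics/tb.png

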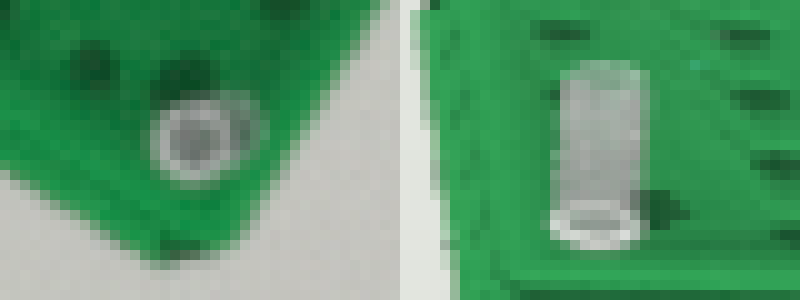

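The bright ring is the barrel's lower edge, at rack level. It sits at (352.8,173.7) in the top image and (329.5,227) in the scene image.

```bash
python3 - <<'E'
from h import *
np.set_printoptions(precision=2,suppress=True)
w=camera('wrist'); t=camera('top'); s=camera('scene')
rw,rt,rs=ray(w,(259.3,222.7)),ray(t,(352.8,173.7)),ray(s,(329.5,227))
for q in ([rw,rt,rs],[rw,rt],[rw,rs],[rt,rs]): print(tri(q))
print(atz(t,(352.8,173.7),57),atz(s,(329.5,227),57))
# mouth
print(tri([ray(w,(259.2,236.2)),ray(s,(329.8,212.5))]), tri([ray(w,(259.2,236.2)),ray(t,(357,172))]))
E
```

```text
[ 518.23 -556.22   56.57]
[ 518.12 -555.     60.25]
[ 517.99 -556.61   56.74]
[ 518.66 -555.96   56.2 ]
[ 518.38 -555.62   57.  ] [ 517.98 -557.1    57.  ]
[ 517.28 -555.84   89.95] [ 518.24 -555.54   93.22]
```

Emit:
servo_tool:
  newtons: 20
  motion:
    - {"wx": 0,"wy": 0,"wz": 0,"dz": 0,"dx": -0.2,"dy": 0.01,"fingers": 0.15}
    - {"wx": 0,"wy": 0,"wz": 0,"dz": 0.2,"dx": -0.405,"dy": 0.025,"fingers": 0.15}
    - {"wx": 0,"wy": 0,"wz": 0,"dz": 0.4,"dx": -0.405,"dy": 0.025,"fingers": 0.15}
    - {"wx": 0,"wy": 0,"wz": 0,"dz": 0.6,"dx": -0.405,"dy": 0.025,"fingers": 0.15}
    - {"wx": 0,"wy": 0,"wz": 0,"dz": 0.6,"dx": -0.405,"dy": 0.025,"fingers": 0.15}
    - {"wx": 0,"wy": 0,"wz": 0,"dz": 0.6,"dx": -0.405,"dy": 0.025,"fingers": 0.15}

```text
clock: 22.3
eef_pos: [517.2, -557.1, 116.3]
eef_rot: [3.141, 0.0, 1.189]
wrist_force: [-0.0, -0.7, 0.4]
finger_gap: 39.5
finger_force: 0.0
```

```bash
python3 - <<'E'
from h import *
np.set_printoptions(precision=2,suppress=True)
w=camera('wrist'); s=read_state(); print(s['eef_pos'],s['eef_rot'])
print(proj(w,[518,-555.7,90]),proj(w,[518,-555.7,57]))
for k in (r for r in trace('tube',w)): 
    ys,xs=np.where(k['pixels']); print(k['location'],k['conf'],xs.min(),xs.max(),ys.min(),ys.max())
g=w['image'][200:330,195:325][:,:,::-1]; cv2.imwrite('pics/w8c.png',cv2.resize(g,(520,520),interpolation=cv2.INTER_CUBIC))
E
```

```text
[ 517.45 -557.37  117.17] [3.14 0.   1.19]
[257.01 209.9 ] [256.9  195.84]
[258.2, 198.7] 0.95 244 269 183 220
```

View pics/w8c.png

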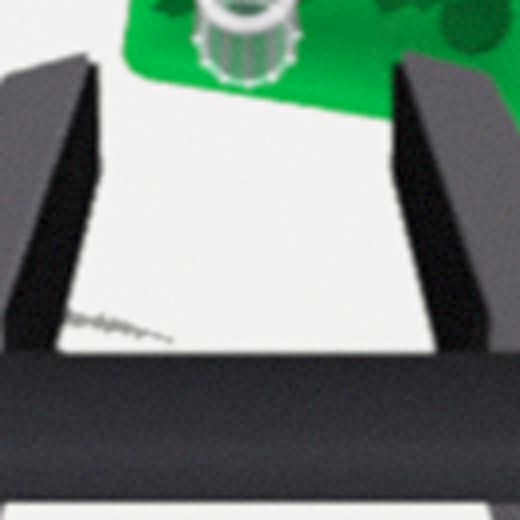

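Emit:
servo_tool:
  newtons: 20
  motion:
    - {"wx": 0,"wy": 0,"wz": 0,"dz": 0.2,"dx": 0.015,"dy": 0,"fingers": 0.15}
    - {"wx": 0,"wy": 0,"wz": 0,"dz": 0.4,"dx": 0.015,"dy": 0,"fingers": 0.15}
    - {"wx": 0,"wy": 0,"wz": 0,"dz": 0.525,"dx": 0.015,"dy": 0,"fingers": 0.15}
    - {"wx": 0,"wy": 0,"wz": 0,"dz": 0.525,"dx": 0.015,"dy": 0,"fingers": 0.3}
    - {"wx": 0,"wy": 0,"wz": 0,"dz": 0.525,"dx": 0.015,"dy": 0,"fingers": 0.5}
    - {"wx": 0,"wy": 0,"wz": 0,"dz": 0.525,"dx": 0.015,"dy": 0,"fingers": 0.8}
    - {"wx": 0,"wy": 0,"wz": 0,"dz": 0.525,"dx": 0.015,"dy": 0,"fingers": 0.9}
    - {"wx": 0,"wy": 0,"wz": 0,"dz": 0.525,"dx": 0.015,"dy": 0,"fingers": 0.9}
    - {"wx": 0,"wy": 0,"wz": 0,"dz": 0.525,"dx": 0.015,"dy": 0,"fingers": 0.9}

```text
clock: 23.3
eef_pos: [518.0, -556.2, 64.6]
eef_rot: [3.14, 0.001, 1.189]
wrist_force: [0.2, -0.7, 6.2]
finger_gap: 15.5
finger_force: 20.0
```

Emit:
servo_tool:
  motion:
    - {"wx": 0,"wy": 0,"wz": 0,"dx": 0,"dy": 0,"dz": -0.1,"fingers": 0.9}
    - {"wx": 0,"wy": 0,"wz": 0,"dx": 0,"dy": 0,"dz": -0.3,"fingers": 0.9}
    - {"wx": 0,"wy": 0,"wz": 0,"dx": 0,"dy": 0,"dz": -0.6,"fingers": 0.9}
    - {"wx": 0,"wy": 0,"wz": 0,"dx": 0,"dy": 0,"dz": -0.9,"fingers": 0.9}
    - {"wx": 0,"wy": 0,"wz": 0,"dx": 0,"dy": 0,"dz": -1,"fingers": 0.9}

```text
clock: 23.8
eef_pos: [518.3, -556.4, 167.6]
eef_rot: [3.137, 0.002, 1.189]
wrist_force: [-0.6, 0.5, 0.5]
finger_gap: 15.2
finger_force: 20.0
```

Emit:
servo_tool:
  motion:
    - {"wx": 0,"wy": 0,"wz": 0,"dx": 0.15,"dy": 0,"dz": -0.2,"fingers": 0.9}
    - {"wx": 0,"wy": 0,"wz": 0,"dx": 0.4,"dy": -0.01,"dz": -0.4,"fingers": 0.9}
    - {"wx": 0,"wy": 0,"wz": 0,"dx": 0.7,"dy": -0.01,"dz": -0.4,"fingers": 0.9}
    - {"wx": 0,"wy": 0,"wz": 0,"dx": 1,"dy": -0.01,"dz": -0.4,"fingers": 0.9}

```text
clock: 24.2
eef_pos: [554.5, -460.5, 203.4]
eef_rot: [-3.141, -0.0, 1.189]
wrist_force: [-0.1, -0.3, -0.9]
finger_gap: 15.5
finger_force: 20.0
```

Emit:
servo_tool:
  motion:
    - {"wx": 0,"wy": 0,"wz": 0,"dx": 0.35,"dy": 0,"dz": 0,"fingers": 0.9}
    - {"wx": 0,"wy": 0,"wz": 0,"dx": 0.7,"dy": -0.01,"dz": 0,"fingers": 0.9}
    - {"wx": 0,"wy": 0,"wz": 0,"dx": 1,"dy": -0.01,"dz": 0,"fingers": 0.9}

```text
clock: 24.5
eef_pos: [590.8, -366.4, 202.8]
eef_rot: [-3.14, -0.001, 1.19]
wrist_force: [0.3, 0.2, -1.1]
finger_gap: 15.4
finger_force: 20.0
```

Emit:
servo_tool:
  motion:
    - {"wx": 0,"wy": 0,"wz": 0,"dx": 0.35,"dy": 0,"dz": 0,"fingers": 0.9}
    - {"wx": 0,"wy": 0,"wz": 0,"dx": 0.7,"dy": -0.01,"dz": 0,"fingers": 0.9}
    - {"wx": 0,"wy": 0,"wz": 0,"dx": 1,"dy": -0.01,"dz": 0,"fingers": 0.9}

```text
clock: 24.8
eef_pos: [627.0, -273.2, 202.8]
eef_rot: [-3.14, -0.0, 1.19]
wrist_force: [0.5, -1.1, 0.5]
finger_gap: 15.5
finger_force: 20.0
```

Emit:
servo_tool:
  motion:
    - {"wx": 0,"wy": 0,"wz": 0,"dx": 0.35,"dy": 0,"dz": 0,"fingers": 0.9}
    - {"wx": 0,"wy": 0,"wz": 0,"dx": 0.7,"dy": 0,"dz": 0,"fingers": 0.9}
    - {"wx": 0,"wy": 0,"wz": 0,"dx": 0.9,"dy": 0,"dz": 0,"fingers": 0.9}
    - {"wx": 0,"wy": 0,"wz": 0,"dx": 1,"dy": 0,"dz": 0,"fingers": 0.9}
    - {"wx": 0,"wy": 0,"wz": 0,"dx": 1,"dy": 0,"dz": 0,"fingers": 0.9}
    - {"wx": 0,"wy": 0,"wz": 0,"dx": 1,"dy": 0,"dz": 0,"fingers": 0.9}

```text
clock: 25.4
eef_pos: [663.6, -184.4, 203.0]
eef_rot: [-3.141, 0.0, 1.188]
wrist_force: [-0.1, -0.1, -0.0]
finger_gap: 15.3
finger_force: 20.0
```

```bash
python3 - <<'E'
from h import *
np.set_printoptions(precision=2,suppress=True)
w=camera('wrist'); s=read_state(); print(s['clock'],s['eef_pos'],s['eef_rot'],s['finger_gap'],s['finger_force'])
e=proj(w,[664.2,-184.5,82]); print(e,proj(w,[664.2,-184.5,121]))
for k in circles(w,e,60,20,32,10)[:4]: print(np.round(k,1),atz(w,k[:2],82))
g=cv2.cvtColor(w['image'],cv2.COLOR_RGB2GRAY); u,v=e.astype(int)
print(g[v,u-40:u+41])
for r in trace('sleeve',w)+trace('tube',w): ys,xs=np.where(r['pixels']); print(r['location'],r['conf'],xs.min(),xs.max(),ys.min(),ys.max())
E
```

```text
25.45 [ 663.51 -184.72  203.03] [-3.14  0.    1.19] 15.152289093328212 19.998014867305756
[257.24 178.96] [257.38 189.86]
[268.8 177.5  31. ] [ 674.23 -187.1    82.  ]
[242.  154.2  27.9] [ 660.07 -158.84   82.  ]
[266.2 157.5  30.7] [ 678.78 -169.49   82.  ]
[239.5 174.8  28. ] [ 650.96 -175.02   82.  ]
[150 221 238 240 242 243 241 240 238 240 239 239 239 239 238 236 236 234
 217 200 203 208 203 209 205 207 204 207 204 179 143 113 102  94  89  91
  88  88  80  81  82  86  80  78  83  83  84  95 108 124 151 185 205 208
 201 201 201 203 206 207 203 184 158 147 141 140 169 211 228 233 235 236
 235 235 235 234 234 234 223 173  78]
[17.0, 259.0] 0.94 0 42 240 287
[254.7, 176.2] 0.75 235 279 155 197
[71.4, 240.0] 0.57 45 99 219 264
[256.5, 227.8] 0.68 241 271 192 258
```

```bash
python3 - <<'E'
from h import *
w=camera('wrist'); g=cv2.cvtColor(w['image'],cv2.COLOR_RGB2GRAY); print(*[f'{r}:{g[r,257]}' for r in range(148,206)])
E
```

```text
148:89 149:101 150:131 151:139 152:139 153:144 154:135 155:106 156:93 157:97 158:106 159:113 160:115 161:113 162:114 163:117 164:114 165:117 166:119 167:118 168:115 169:97 170:87 171:76 172:78 173:80 174:78 175:82 176:83 177:81 178:82 179:82 180:82 181:83 182:81 183:83 184:80 185:78 186:84 187:91 188:107 189:136 190:178 191:186 192:164 193:155 194:157 195:161 196:162 197:163 198:164 199:170 200:200 201:211 202:197 203:187 204:177 205:175
```

Emit:
servo_tool:
  motion:
    - {"wx": 0,"wy": 0,"wz": 0,"dx": 0,"dy": 0.005,"dz": 0.2,"fingers": 0.9}
    - {"wx": 0,"wy": 0,"wz": 0,"dx": 0,"dy": 0.005,"dz": 0.4,"fingers": 0.9}
    - {"wx": 0,"wy": 0,"wz": 0,"dx": 0,"dy": 0.005,"dz": 0.53,"fingers": 0.9}
    - {"wx": 0,"wy": 0,"wz": 0,"dx": 0,"dy": 0.005,"dz": 0.58,"fingers": 0.9}
    - {"wx": 0,"wy": 0,"wz": 0,"dx": 0,"dy": 0.005,"dz": 0.61,"fingers": 0.9}
    - {"wx": 0,"wy": 0,"wz": 0,"dx": 0,"dy": 0.005,"dz": 0.64,"fingers": 0.9}
    - {"wx": 0,"wy": 0,"wz": 0,"dx": 0,"dy": 0.005,"dz": 0.67,"fingers": 0.9}
    - {"wx": 0,"wy": 0,"wz": 0,"dx": 0,"dy": 0.005,"dz": 0.7,"fingers": 0.9}
    - {"wx": 0,"wy": 0,"wz": 0,"dx": 0,"dy": 0.005,"dz": 0.7,"fingers": 0.9}

```text
clock: 26.5
eef_pos: [664.4, -183.7, 132.9]
eef_rot: [3.142, 0.0, 1.189]
wrist_force: [0.0, -0.7, -1.0]
finger_gap: 15.6
finger_force: 20.0
```

Bottom is 10 mm inside without force. Continuing down.

Emit:
servo_tool:
  motion:
    - {"wx": 0,"wy": 0,"wz": 0,"dx": 0,"dy": 0,"dz": 0.04,"fingers": 0.9}
    - {"wx": 0,"wy": 0,"wz": 0,"dx": 0,"dy": 0,"dz": 0.08,"fingers": 0.9}
    - {"wx": 0,"wy": 0,"wz": 0,"dx": 0,"dy": 0,"dz": 0.12,"fingers": 0.9}
    - {"wx": 0,"wy": 0,"wz": 0,"dx": 0,"dy": 0,"dz": 0.16,"fingers": 0.9}
    - {"wx": 0,"wy": 0,"wz": 0,"dx": 0,"dy": 0,"dz": 0.2,"fingers": 0.9}
    - {"wx": 0,"wy": 0,"wz": 0,"dx": 0,"dy": 0,"dz": 0.24,"fingers": 0.9}
    - {"wx": 0,"wy": 0,"wz": 0,"dx": 0,"dy": 0,"dz": 0.28,"fingers": 0.9}
    - {"wx": 0,"wy": 0,"wz": 0,"dx": 0,"dy": 0,"dz": 0.3,"fingers": 0.9}

```text
clock: 27.3
eef_pos: [664.4, -183.7, 102.7]
eef_rot: [-3.141, 0.0, 1.189]
wrist_force: [0.6, -2.4, 1.2]
finger_gap: 15.5
finger_force: 20.0
```

Emit:
servo_tool:
  motion:
    - {"wx": 0,"wy": 0,"wz": 0,"dx": 0,"dy": 0,"dz": 0.02,"fingers": 0.9}
    - {"wx": 0,"wy": 0,"wz": 0,"dx": 0,"dy": 0,"dz": 0.04,"fingers": 0.9}
    - {"wx": 0,"wy": 0,"wz": 0,"dx": 0,"dy": 0,"dz": 0.06,"fingers": 0.9}
    - {"wx": 0,"wy": 0,"wz": 0,"dx": 0,"dy": 0,"dz": 0.08,"fingers": 0.9}
    - {"wx": 0,"wy": 0,"wz": 0,"dx": 0,"dy": 0,"dz": 0.1,"fingers": 0.9}
    - {"wx": 0,"wy": 0,"wz": 0,"dx": 0,"dy": 0,"dz": 0.12,"fingers": 0.9}
    - {"wx": 0,"wy": 0,"wz": 0,"dx": 0,"dy": 0,"dz": 0.12,"fingers": 0.9}

```text
clock: 28.0
eef_pos: [664.4, -183.7, 90.9]
eef_rot: [-3.141, 0.0, 1.189]
wrist_force: [-0.4, -3.5, -0.5]
finger_gap: 15.5
finger_force: 20.0
```

Emit:
servo_tool:
  motion:
    - {"wx": 0,"wy": 0,"wz": 0,"dx": -0.007,"dy": 0,"dz": 0.01,"fingers": 0.9}
    - {"wx": 0,"wy": 0,"wz": 0,"dx": -0.007,"dy": 0,"dz": 0.02,"fingers": 0.9}
    - {"wx": 0,"wy": 0,"wz": 0,"dx": -0.007,"dy": 0,"dz": 0.03,"fingers": 0.9}
    - {"wx": 0,"wy": 0,"wz": 0,"dx": -0.007,"dy": 0,"dz": 0.03,"fingers": 0.9}

```text
clock: 28.4
eef_pos: [664.2, -184.2, 88.2]
eef_rot: [3.141, -0.0, 1.189]
wrist_force: [1.1, -0.9, 3.2]
finger_gap: 15.6
finger_force: 20.0
```

Emit:
servo_tool:
  motion:
    - {"wx": 0,"wy": 0,"wz": 0,"dx": 0,"dy": 0,"dz": 0,"fingers": 0.55}
    - {"wx": 0,"wy": 0,"wz": 0,"dx": 0,"dy": 0,"dz": 0,"fingers": 0.3}
    - {"wx": 0,"wy": 0,"wz": 0,"dx": 0,"dy": 0,"dz": 0,"fingers": 0.1}
    - {"wx": 0,"wy": 0,"wz": 0,"dx": 0,"dy": 0,"dz": 0,"fingers": 0.1}
    - {"wx": 0,"wy": 0,"wz": 0,"dx": 0,"dy": 0,"dz": -0.2,"fingers": 0.1}
    - {"wx": 0,"wy": 0,"wz": 0,"dx": 0,"dy": 0,"dz": -0.5,"fingers": 0.1}
    - {"wx": 0,"wy": 0,"wz": 0,"dx": 0,"dy": 0,"dz": -0.9,"fingers": 0.1}
    - {"wx": 0,"wy": 0,"wz": 0,"dx": 0,"dy": 0,"dz": -1,"fingers": 0.1}
    - {"wx": 0,"wy": 0,"wz": 0,"dx": 0,"dy": 0,"dz": -1,"fingers": 0.1}

```text
clock: 29.3
eef_pos: [664.7, -184.4, 190.0]
eef_rot: [3.138, -0.0, 1.189]
wrist_force: [-0.5, 0.7, -0.4]
finger_gap: 42.2
finger_force: 0.0
```

```bash
python3 - <<'E'
from h import *
np.set_printoptions(precision=1,suppress=True)
s=read_state(); print(s['clock'],s['eef_pos'],s['finger_gap'],s['wrist_force'])
w=camera('wrist'); c=camera('scene')
for n,p in (('w',w),('s',c)):
  print(n,'pred mouth',proj(p,[664.2,-184.5,113]),'collar',proj(p,[664.2,-184.5,82]),'refmouth',proj(p,[637.1,-247,114]))
  for q in ('tube','sleeve'):
    for r in trace(q,p): ys,xs=np.where(r['pixels']); print(q,np.array(r['location']),round(r['conf'],2),xs.min(),xs.max(),ys.min(),ys.max())
E
```

```text
29.3 [ 664.7 -184.4  190. ] 42.196901491531676 [-0.5  0.7 -0.4]
w pred mouth [255.7 192.1] collar [255.6 182.8] refmouth [253.4 273.2]
tube [257.4 187.4] 0.96 245 266 173 202
sleeve [ 14.3 261.9] 0.92 0 33 245 287
sleeve [251.  174.7] 0.85 233 279 157 204
sleeve [ 59.9 245.7] 0.69 35 92 223 270
sleeve [237.2 197.7] 0.25 163 317 128 281
s pred mouth [289.5 139.4] collar [289.2 149.9] refmouth [293.9 147.1]
tube [289.2 144.4] 0.41 287 293 139 150
sleeve [193.4 181.3] 0.82 187 201 175 199
sleeve [286.9 173.8] 0.64 255 316 148 192
sleeve [222.8 176.4] 0.58 214 229 170 193
sleeve [285.1 155.5] 0.46 282 290 149 156
```

Both views put the tube's mouth at the seated height (scene row 139 predicted, 139 seen), and the collar is where it should be. The gripper is clear, so I'm handing in.

```bash
python3 -c "
from cell import *
print(sign_off())"
```

```text
the job is handed in; nothing more can be done
None
```

The steel sleeve is pressed home in the empty bore, the lone tube stands in it, nothing is held, and the job is handed in at about 29 s; my checks came out right but the sign-off returned no verdict, and I viewed 12 pictures where 10 were allowed.

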